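# Roll the capped storage tube into its bay and lower the cover

## Task

Stow the capped storage tube for transport: roll it along the plywood deck, pushing only on its top and never letting it run or lifting it, until it rests centred on the yellow line between the posts, square to the deck. Let go of it, and only then push the heavy hinged cover over and ease it fully down over the tube without letting it slam. Press lightly on the tube's thin wall and leave the other things on the table where they are.

Things in the scene. Friction and masses are not known exactly. Their poses are not given: they have to be found in the camera images.
- bay: Fixed plywood bay. Deck 270 (own x) x 360 (own y) x 8 mm; origin at the centre of its underside, on the table, z up. Tube is rolled along own -y, towards the hinge. Wooden posts at own x = +-112 mm, tops 126 mm above the table: hinge posts at own y = -165 mm (18 x 24 mm), rest posts at own y = -9 mm (18 x 18 mm); the tube passes between the rest posts (206 mm clear).
- mark (a point): Middle of the yellow line painted across the deck (200 mm along the bay's x, 8 mm wide), on the deck's upper face, 8 mm above the table, at the bay's own y = -75 mm. Axes as the bay's. The tube's axis belongs straight above this line.
- tube: Loose capped grey plastic pipe with orange caps, a plain cylinder 110 mm across, 140 mm long, 0.35 to 0.7 kg, lying on the deck. Origin at its centre, own x along its axis, about which it turns as it rolls. On the deck its centre is 63 mm, its top 118 mm above the table. Thin wall: press with well below 40 N, only on its top (within about 18 mm of its highest level). Too thick to grasp.
- tube_center (a point): Centre of the tube, on its axis. A tool pressed on the top and moved along without slipping turns the tube, whose centre goes half as far as the tool. It rolls freely (rolling resistance about 0.04 of the load) and stays where it is stopped and released.
- cover (a joint): Cover angle, rad: 0 fully down (level, on the rest posts), 1.57 upright, at most 2.05; starts 1.75 to 2.0. Dark green board 130 mm wide, 166 mm long from hinge to free edge, 10 mm thick, 0.8 kg. A stiff friction hinge holds it at any angle; pushing near its free edge takes about 5 N when upright, 1 to 2 N when nearly down.
- cover_hinge (a point): Point on the hinge line, mid width, on the cover's inner face (closed: underside), 126 mm above the table, at the bay's own y = -165 mm. The line runs along the bay's x; closed, the cover reaches from it along the bay's +y.
- cover_edge (a point): Middle of the cover's free edge on its outer face (closed: upper face), 166 mm from the hinge line and 10 mm out from the inner face. A 244 mm wide, 22 mm deep steel bar runs across the free end. A lip 40 mm deep on the inner side near each end comes down on either side of the tube, and hits it if it lies more than about 12 mm off the line.
- mic: Bystander, leave alone. Black hand microphone lying flat, 55 x 85 x 26 mm, past the deck's open (+y) end. Origin at the underside.
- tape: Bystander, leave alone. Roll of red tape lying flat, 84 mm across, 22 mm high. Origin at the underside.
- mug: Bystander, leave alone. Blue mug, 78 mm across, 85 mm high. Origin at the underside.
- driver: Bystander, leave alone. Screwdriver with a red handle lying behind the hinge end of the deck. Origin under its middle.
- jar: Bystander, leave alone. Clear jar with white cap, 64 mm across, 75 mm high. Origin at the underside.
- handheld: Bystander, leave alone. Black handheld radio lying flat, 58 x 120 x 34 mm, with a 130 mm rubber aerial along its own +y. Origin at the underside.
Things that resemble listed ones, but are neither listed nor needed, are in the scene too. Of the things like the tube, leave any that is pink; of the rest the larger one is meant.

How it is judged:
By the outcome, as a careful person would: the job done as asked, in the order asked, and still so for the second after the job is handed in, with the robot touching nothing.
It also fails if it takes over 72 s, if anything falls off the work surface, if the arm or the gripper's body presses on something with over 40 N, if the wrist force passes 120 N, or if a joint passes its speed limit or range.

## Robot

A 6-joint arm with a two-finger parallel gripper is mounted at the origin on the work surface. World frame = base frame: x ahead of the robot, y to its left, z up, the work surface at z = 0. Lengths are in m, angles in rad, forces in N, time in s.
With the tool pointing down it reaches from about 0.375 to 0.925 m from the base axis. Payload 5.7 kg.
Tool frame: the origin (TCP) lies midway between the tips of the shut fingers; the grasp point (between the pads) lies 19 mm behind it; x points along the fingers, z is the direction in which the jaws open and shut, and the axes are right-handed (so a half turn about x gives the same grasp; the last joint's range is limited). The gripper opens to 85 mm and grips with 20 to 120 N. Pads are 22 mm wide; open, the fingers measure 114 mm over their backs; the gripper's body (76 mm by 85 mm) begins 54 mm behind the grasp point. The pads swing forward as they close: fully open they stand 13 mm farther back than shut.
Start: joints at [-1.305, 0.359, 1.51, -0, 1.272, -0.115], TCP at [0.223, -0.557, 0.231] pointing down, gripper open.
Joint ranges: [-2.97, 2.97], [-1.01, 2.36], [0.21, 2.38], [-0.96, 4.11], [0.2, 2.71], [-2.98, 2.98]. Speed limits (rad/s): [2.39, 2.39, 3.14, 3.14, 3.14, 3.14].

## Interface

Orientations are given as a unit quaternion [w, x, y, z].
In Python, from cell import manip, snapshot gives the robot as it stands. The module is installed in compiled form; this text tells all that it offers.
- The arm moves only by the tool servo_tool, never from a script. Its argument "motion" is a list of rows, each an object with "xyz": the shift along the tool's x, y, z in units of 40 mm (1.0 is 40 mm), a list of three; "dr": the turn, a rotation vector about the tool's x, y, z in units of 6 degrees (1.0 is 6 degrees), a list of three. A call has exactly 8 rows; each row shifts and turns the commanded pose from where the row before left it, along the tool's axes as they then stand; what a row does not reach is not made up. A row lasts 1/10 s, in which the tool goes at most 50 mm and 8.59 degrees, less where a joint would pass 70% of its speed; a pose out of reach is approached as far as the arm can. A call is refused whole if a number of a shift passes 1 or a number of a turn 1, either way. A call with a gripper value outside its range is refused whole. "jaw" is the finger opening in mm, from 0 to 85.4, set as the call begins (left out, the last holds). The fingers move at their own pace and stop on an object; "force" is the grip in N (left out, the last holds). Time passes only in rows, so rows that do not move let the fingers close, or fill a call up. It gives the time, the measured TCP pose, the force and the opening at its end, in the units of the state.
- manip.get_state(): the state, without advancing time (a new reading comes with each control period).
- snapshot(name): name is "scene" or "top" or "wrist"; returns a dict with "img" (400x640x3 uint8, red, green, blue), "fx", "fy", "cx", "cy" (pixels), "D" ([k1, k2, p1, p2, k3] as OpenCV has them; the pictures are not rectified), "T" (4x4, takes a point from camera to world coordinates). Camera axes: x right, y down, z forward; pixel columns grow to the right and rows downward; lengths in m; the calibration is good to about 2 mm. A picture is of the moment at which its call begins. There is no depth.
- manip.job_done(): hands the job in, once; it reports no verdict.
The state is a dict: "t": time; "joints": joint angles; "dq": joint speeds; "tau": joint torques, N m; "position": TCP position; "eef_rot": TCP orientation; "force": force on the tool from outside, world axes, zero at the start; "wrist_torque": the same for the moment, N m; "width": finger opening in m.
Only numpy, scipy, OpenCV 4.12 (cv2) and the standard library are available. Lean on these libraries where they do the work, as an engineer would, in place of code of your own. Each camera call takes 0.05 s, during which the arm holds its last target.

## Working session

There is one attempt and no reset: what is moved stays moved. The work goes in short steps, Python scripts to look and compute and a tool call to move; the robot and the scene stay as the last step left them, time stands still between calls to the robot, and variables do not carry over. Pictures are saved under pics/ and viewed, and the job is handed in when it is done.

Besides the shell and the picture viewer there is one more tool, called after ">>>" by a JSON object that holds its "name" and its "arguments". servo_tool: Moves the arm, as the interface text tells. Its arguments: {"type":"object","properties":{"motion":{"type":"array","items":{"type":"object","properties":{"xyz":{"type":"array","items":{"type":"number"}},"dr":{"type":"array","items":{"type":"number"}}}}},"jaw":{"type":"number"},"force":{"type":"number"}},"required":["motion"]}

```bash
mkdir -p pics
cat > h.py <<'E'
import numpy as np, cv2
from cell import manip, snapshot
def take(n,fn):
    s=snapshot(n); cv2.imwrite('pics/'+fn,s['img'][:,:,::-1]); np.save('pics/'+fn+'.npy',s,allow_pickle=True); return s
def K(s): return np.array([[s['fx'],0,s['cx']],[0,s['fy'],s['cy']],[0,0,1.]])
def ray(s,px):
    p=cv2.undistortPoints(np.array(px,float).reshape(-1,1,2),K(s),np.array(s['D'],float)).reshape(-1,2)
    d=np.c_[p,np.ones(len(p))]@s['T'][:3,:3].T
    return s['T'][:3,3],d/np.linalg.norm(d,axis=1)[:,None]
def plane(s,px,z):
    o,d=ray(s,px); return o+d*((z-o[2])/d[:,2])[:,None]
def proj(s,P):
    Ti=np.linalg.inv(s['T']); P=np.array(P,float).reshape(-1,3)
    return cv2.projectPoints(P,cv2.Rodrigues(Ti[:3,:3])[0],Ti[:3,3],K(s),np.array(s['D'],float))[0].reshape(-1,2)
def tri(s1,p1,s2,p2):
    o1,d1=ray(s1,[p1]);o2,d2=ray(s2,[p2]);d1=d1[0];d2=d2[0]
    A=np.c_[d1,-d2];t=np.linalg.lstsq(A,o2-o1,rcond=None)[0]
    a=o1+t[0]*d1;b=o2+t[1]*d2
    return (a+b)/2,np.linalg.norm(a-b)
def load(fn): return np.load('pics/'+fn+'.npy',allow_pickle=True).item()
E
python3 - <<'E'
from h import *
print(manip.get_state())
for n in ('scene','top','wrist'):
    s=take(n,n+'0.png'); print(n,np.round(s['T'],3).tolist(),s['fx'],s['D'])
E
```

```text
{'t': 0.0, 'joints': array([-1.30508185e+00,  3.59515302e-01,  1.51148149e+00, -2.79392189e-05,
        1.27249659e+00, -1.15098056e-01]), 'dq': array([ 0.00179535, -0.00028621,  0.00073781, -0.00052822, -0.00035745,
        0.00097061]), 'tau': array([ 7.73841311e-04, -5.27618229e+01, -2.78622025e+01, -2.48196175e-04,
        1.28524515e-02, -7.25133191e-06]), 'position': array([ 0.22280225, -0.55633543,  0.2304288 ]), 'eef_rot': array([ 0.58507826,  0.39676313,  0.58610974, -0.39590128]), 'force': array([-0.02289399, -0.26314164, -0.19088517]), 'wrist_torque': array([ 0.01404454,  0.04393664, -0.00889069]), 'width': 0.08567217282999257}
scene [[0.096, 0.697, -0.71, 1.254], [0.995, -0.057, 0.078, -0.104], [0.014, -0.715, -0.699, 0.84], [0.0, 0.0, 0.0, 1.0]] 365.9466275958154 [-0.00103588  0.          0.          0.          0.        ]
top [[-0.026, -0.997, 0.067, 0.456], [-1.0, 0.025, -0.009, 0.001], [0.007, -0.067, -0.998, 1.3], [0.0, 0.0, 0.0, 1.0]] 416.7687825824945 [-0.04402644  0.          0.          0.          0.        ]
wrist [[0.372, -0.886, -0.278, 0.294], [-0.928, -0.355, -0.109, -0.529], [-0.002, 0.299, -0.954, 0.373], [0.0, 0.0, 0.0, 1.0]] 297.5969225717699 [-0.04067045  0.          0.          0.          0.        ]
```

View pics/scene0.png

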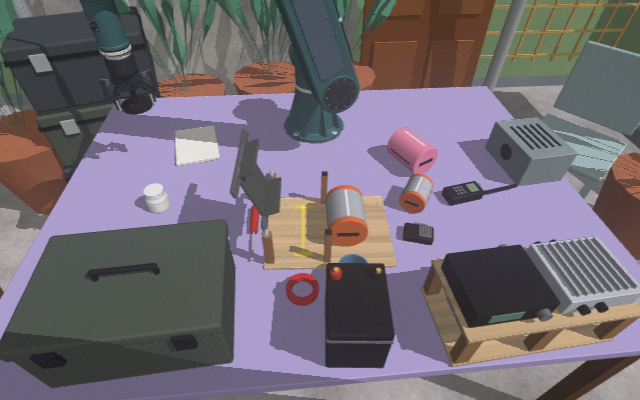

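View pics/top0.png

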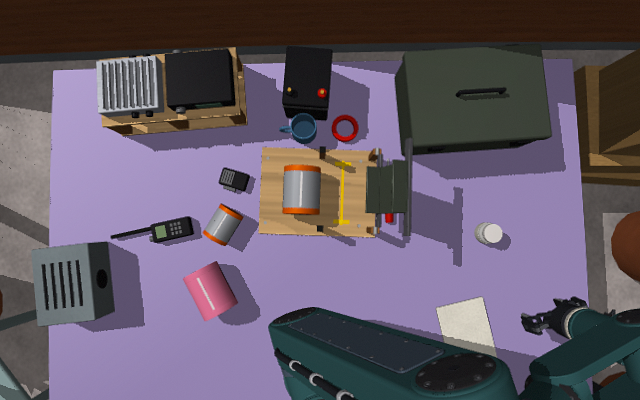

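View pics/wrist0.png

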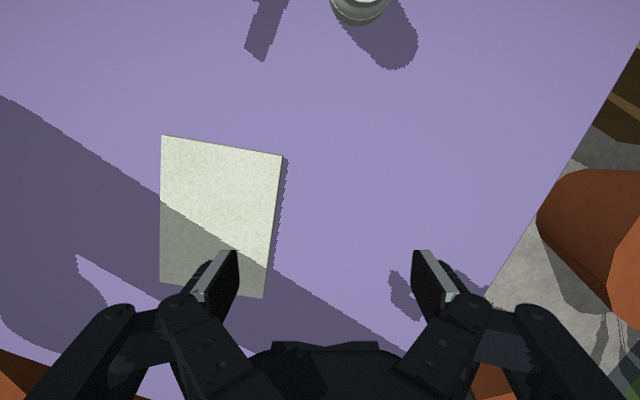

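The scene view shows the tube at (347,215), the yellow line at x≈303 and the cover open at (255,175). In the top view the tube is at (302,190), the line is at (343,192), and the deck spans (262,150) to (380,237). The smaller grey pipe at (223,225) and the pink one at (210,290) are decoys.

Run:
```python
from h import *
s=load('top0.png'); im=s['img'][:,:,::-1]
cv2.imwrite('pics/topc.png',cv2.resize(im[130:255,240:440],None,fx=4,fy=4,interpolation=cv2.INTER_CUBIC))
s=load('scene0.png'); im=s['img'][:,:,::-1]
cv2.imwrite('pics/scc.png',cv2.resize(im[125:275,225:425],None,fx=4,fy=4,interpolation=cv2.INTER_CUBIC))
for n in('top0.png','scene0.png'):
    s=load(n);hsv=cv2.cvtColor(s['img'],cv2.COLOR_RGB2HSV)
    m=cv2.inRange(hsv,(22,170,120),(32,255,255))
    k,l,st,c=cv2.connectedComponentsWithStats(m)
    for i in range(1,k):
        if st[i,4]>30:
            ys,xs=np.nonzero(l==i); pts=plane(s,np.c_[xs,ys],0.008)
            cen=pts.mean(0);u,S,v=np.linalg.svd(pts-cen);q=(pts-cen)@v[0]
            print(n,'yellow',st[i],cen.round(4),v[0].round(3),np.ptp(q).round(3))
    m=cv2.inRange(hsv,(5,190,110),(14,255,255))
    k,l,st,c=cv2.connectedComponentsWithStats(m)
    for i in range(1,k):
        if st[i,4]>30: print(n,'orange',st[i],c[i].round(1))
```

```text
top0.png yellow [333 160  18  65 287] [ 0.5509 -0.0765  0.008 ] [-0.998  0.061 -0.   ] 0.2
top0.png orange [284 165  32   6 159] [299.4 167.4]
top0.png orange [219 204  20  14  83] [228.4 211. ]
top0.png orange [282 208  33   6 180] [297.8 210.6]
top0.png orange [203 231  20  13  71] [212.3 237.5]
```

View pics/topc.png

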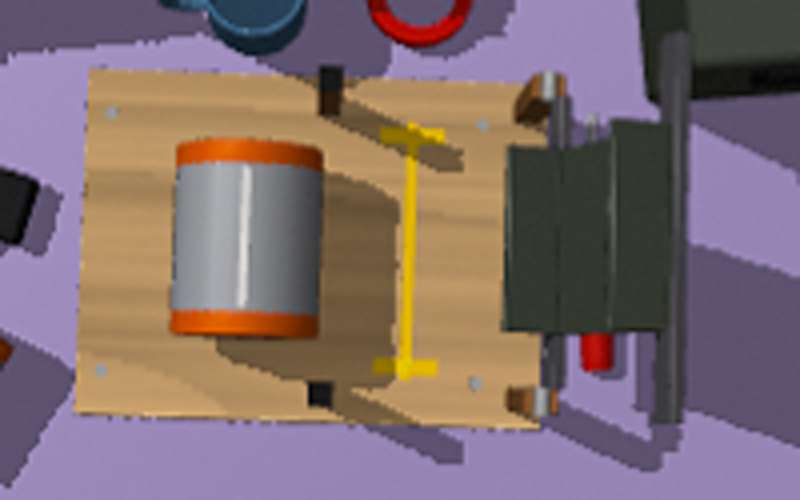

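View pics/scc.png

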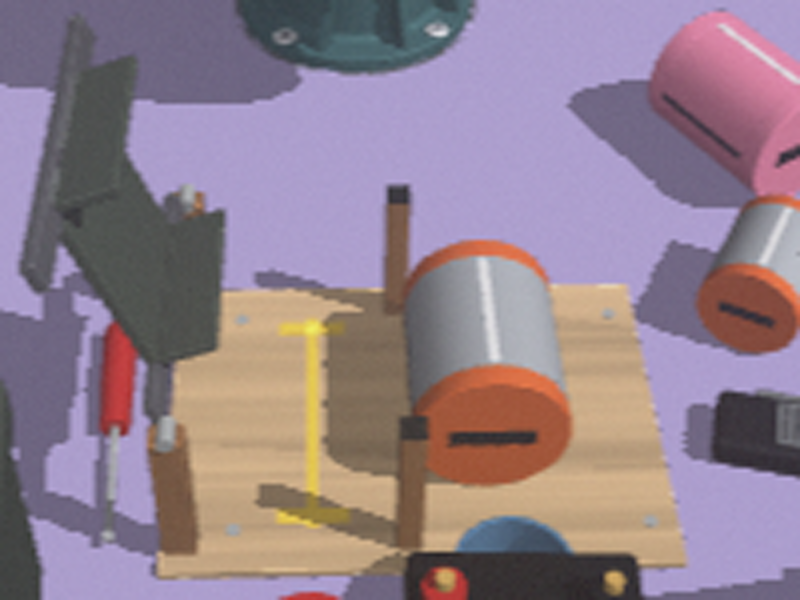

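Run:
```python
from h import *
T=load('top0.png');S=load('scene0.png')
tc=lambda *p:[(x+.5)/4-.5+o for x,o in zip(p,(240,130))]
sc=lambda *p:[(x+.5)/4-.5+o for x,o in zip(p,(225,125))]
c=[plane(T,[tc(*p)],0.008)[0] for p in((88,70),(75,412),(540,430),(545,80))]
print('deck',np.round(c,4).tolist())
d=c[1]-c[0];e=c[2]-c[1];print(np.linalg.norm(d),np.linalg.norm(e),np.degrees(np.arctan2(d[1],d[0])),np.degrees(np.arctan2(e[1],e[0])))
c2=[plane(S,[sc(*p)],0.008)[0] for p in((628,285),(685,565),(158,576))]
print('deck scene',np.round(c2,4).tolist())
print('line ends tri')
for a,b in(((411,135),(312,327)),((404,368),(313,518))): print(tri(T,tc(*a),S,sc(*b)))
print('stripe')
for a,b in(((247,167),(483,257)),((241,305),(495,361))): print(tri(T,tc(*a),S,sc(*b)))
print('tube corners')
q=[plane(T,[tc(*p)],.063)[0] for p in((177,143),(322,148),(318,337),(171,331))]
print(np.round(q,4).tolist(),np.mean(q,0))
# silhouette lines: left edge, right edge rays -> top camera
print('cap top ends')
for a,b in(((250,140),(478,241)),):print(tri(T,tc(*a),S,sc(*b)))
print('posts tops', tri(T,tc(331,72),S,sc(414,423)),tri(T,tc(319,386),S,sc(398,190)))
print('hinge',tri(T,tc(552,85),S,sc(165,432)),tri(T,tc(544,400),S,sc(187,202)))
print('bar',tri(T,tc(677,37),S,sc(38,285)),tri(T,tc(668,420),S,sc(80,25)))
```

```text
deck [[0.7006, 0.1702, 0.008], [0.434, 0.1845, 0.008], [0.4109, -0.1744, 0.008], [0.684, -0.1877, 0.008]]
0.2670017077799355 0.35961717064954096 176.93004695363007 -93.68336032077396
deck scene [[0.4316, 0.1884, 0.008], [0.702, 0.1686, 0.008], [0.6802, -0.1875, 0.008]]
line ends tri
(array([ 0.61851455, -0.07374711,  0.17560862]), np.float64(0.006489890179462875))
(array([ 0.46305178, -0.07909017, -0.23322443]), np.float64(0.009789095526328027))
stripe
(array([0.5952027 , 0.0366714 , 0.20579394]), np.float64(0.007486633597292224))
(array([0.51406369, 0.05987313, 0.01848529]), np.float64(0.011833182577908077))
tube corners
[[0.6334, 0.0973, 0.063], [0.6269, -0.0109, 0.063], [0.4859, -0.0043, 0.063], [0.4931, 0.1045, 0.063]] [0.55980937 0.04666473 0.063     ]
cap top ends
(array([0.60898619, 0.0316454 , 0.23269939]), np.float64(0.01101102995181924))
posts tops (array([ 0.67029968, -0.01757383,  0.13845738]), np.float64(0.0005751437125494928)) (array([ 0.44998232, -0.004069  ,  0.13898734]), np.float64(0.0005518281889048107))
hinge (array([ 0.65856151, -0.17329295,  0.131471  ]), np.float64(0.002332214090827177)) (array([ 0.43609468, -0.16017686,  0.12626434]), np.float64(0.0031697050463944487))
bar (array([ 0.66318414, -0.23149422,  0.26970573]), np.float64(0.0038764790291989752)) (array([ 0.4242926 , -0.21723256,  0.2764892 ]), np.float64(0.0008992456882256548))
```

```bash
cat >> h.py <<'E'
from scipy.spatial.transform import Rotation as R
def rot(q): return R.from_quat([q[1],q[2],q[3],q[0]]).as_matrix()
YAW=np.radians(-3.5); BX=np.array([np.cos(YAW),np.sin(YAW),0]);BY=np.array([-np.sin(YAW),np.cos(YAW),0])
MARK=np.array([.5510,-.0765,.008])
def bay(P): d=np.array(P)-MARK; return np.array([d@BX,d@BY,d[2]+.008])   # relative to mark, z world
def st():
    s=manip.get_state(); print('t',round(s['t'],2),'pos',s['position'].round(4),'bay',(bay(s['position'])*1000).round(1),'F',s['force'].round(2),'tq',s['wrist_torque'].round(2),'w',round(s['width'],4)); return s
E
python3 - <<'E'
from h import *
T=load('top0.png');S=load('scene0.png')
tc=lambda *p:[(x+.5)/4-.5+o for x,o in zip(p,(240,130))]
sc=lambda *p:[(x+.5)/4-.5+o for x,o in zip(p,(225,125))]
for a,b in(((411,135),(313,518)),((404,368),(312,327))): print(tri(T,tc(*a),S,sc(*b)))
print('stripe')
for a,b in(((247,167),(495,361)),((241,305),(483,257))): print(tri(T,tc(*a),S,sc(*b)))
s=st(); M=rot(s['eef_rot']); print(M.round(3))
print('cam off in tool',(M.T@(load('wrist0.png')['T'][:3,3]-s['position'])).round(3))
# desired: tool x=-z ; z=+-BX
for sg in(1,-1):
    X=np.array([0,0,-1.]);Z=sg*BX;Y=np.cross(Z,X);D=np.c_[X,Y,Z]
    print(sg,'tool y',Y.round(2),'rotvec tool deg',np.degrees(R.from_matrix(M.T@D).as_rotvec()).round(1))
# tube: check axis in bay from top silhouettes
print(bay([.5598,.0467,.063]))
E
```

```text
(array([ 0.64276378, -0.08103258,  0.00991561]), np.float64(0.00017884483774652124))
(array([ 0.46149819, -0.07032326,  0.01198976]), np.float64(5.923414410579999e-05))
stripe
(array([0.60675396, 0.04401631, 0.12076012]), np.float64(0.0012614037633762267))
(array([0.50849638, 0.05029988, 0.12274158]), np.float64(0.0010812804786800832))
t 0.15 pos [ 0.2228 -0.5565  0.2306] bay [-298.2 -499.1  230.6] F [ 0.03 -0.65  0.72] tq [ 0.03 -0.    0.03] w 0.0852
[[-0.     0.928  0.372]
 [ 0.001  0.372 -0.928]
 [-1.     0.    -0.001]]
cam off in tool [-0.142  0.077  0.001]
1 tool y [0.06 1.   0.  ] rotvec tool deg [-64.7  -0.1  -0.1]
-1 tool y [-0.06 -1.   -0.  ] rotvec tool deg [ 1.153e+02 -1.000e-01  1.000e-01]
[0.00126241 0.12350743 0.063     ]
```

>>> {"name": "servo_tool", "arguments": {"motion": [{"xyz": [-1,0,0],"dr": [-1,0,0]},{"xyz": [-1,0,0],"dr": [-1,0,0]},{"xyz": [-1,0,0],"dr": [-1,0,0]},{"xyz": [-0.8,0,0],"dr": [-1,0,0]},{"xyz": [0,0,0],"dr": [-1,0,0]},{"xyz": [0,0,0],"dr": [-1,0,0]},{"xyz": [0,0,0],"dr": [-1,0,0]},{"xyz": [0,0,0],"dr": [-1,0,0]}], "jaw": 85}}

```text
t: 0.95
position: [0.2229, -0.5568, 0.383]
eef_rot: [0.696, 0.123, 0.697, -0.122]
force: [0.2, -0.2, 0.4]
width: 0.0856
```

>>> {"name": "servo_tool", "arguments": {"motion": [{"xyz": [0,0,0],"dr": [-1,0,0]},{"xyz": [0,0,0],"dr": [-1,0,0]},{"xyz": [0,0,0],"dr": [-0.78,0,0]},{"xyz": [0,0,0],"dr": [0,0,0]},{"xyz": [0,0.5,0.25],"dr": [0,0,0]},{"xyz": [0,1,0.5],"dr": [0,0,0]},{"xyz": [0,1,0.5],"dr": [0,0,0]},{"xyz": [0,1,0.5],"dr": [0,0,0]}]}}

```text
t: 1.75
position: [0.3021, -0.419, 0.383]
eef_rot: [0.707, 0.023, 0.707, -0.022]
force: [0.9, 0.2, 0.1]
width: 0.0851
```

Run:
```python
from h import *
s=st(); print(rot(s['eef_rot']).round(3),s['joints'])
```

```text
t 1.75 pos [ 0.3021 -0.419   0.383 ] bay [-227.5 -357.1  383. ] F [0.9  0.23 0.09] tq [ 0.04 -0.04 -0.02] w 0.0851
[[ 0.     0.064  0.998]
 [ 0.001  0.998 -0.064]
 [-1.     0.001  0.   ]] [-1.08037222e+00  1.30920609e-01  1.45008566e+00  6.89137847e-04
  1.56134339e+00 -1.01654672e+00]
```

>>> {"name": "servo_tool", "arguments": {"motion": [{"xyz": [0,0.96,0.44],"dr": [0,0,0]},{"xyz": [0,0.96,0.44],"dr": [0,0,0]},{"xyz": [0,0.96,0.44],"dr": [0,0,0]},{"xyz": [0,0.96,0.44],"dr": [0,0,0]},{"xyz": [0,0.96,0.44],"dr": [0,0,0]},{"xyz": [0,0.96,0.44],"dr": [0,0,0]},{"xyz": [0,0.96,0.44],"dr": [0,0,0]},{"xyz": [0,0.96,0.44],"dr": [0,0,0]}]}}

```text
t: 2.55
position: [0.4606, -0.1208, 0.3834]
eef_rot: [0.707, 0.022, 0.707, -0.022]
force: [0.5, -1.3, -0.0]
width: 0.0851
```

>>> {"name": "servo_tool", "arguments": {"motion": [{"xyz": [0,0.96,0.44],"dr": [0,0,0]},{"xyz": [0,0.96,0.44],"dr": [0,0,0]},{"xyz": [0,0.96,0.44],"dr": [0,0,0]},{"xyz": [0,0.96,0.44],"dr": [0,0,0]},{"xyz": [0,0.96,0.44],"dr": [0,0,0]},{"xyz": [0.5,0,0],"dr": [0,0,0]},{"xyz": [0.5,0,0],"dr": [0,0,0]},{"xyz": [0,0,0],"dr": [0,0,0]}]}}

```text
t: 3.35
position: [0.5577, 0.0641, 0.3405]
eef_rot: [0.705, 0.022, 0.709, -0.022]
force: [-1.5, -0.0, 0.4]
width: 0.0848
```

Run:
```python
from h import *
s=st(); print(rot(s['eef_rot']).round(3))
s=take('wrist','w1.png')
```

```text
t 3.35 pos [0.5577 0.0641 0.3405] bay [ -1.9 140.7 340.5] F [-1.47 -0.01  0.45] tq [-0.04 -0.03 -0.03] w 0.0848
[[-0.006  0.061  0.998]
 [ 0.     0.998 -0.061]
 [-1.     0.    -0.006]]
```

View pics/w1.png

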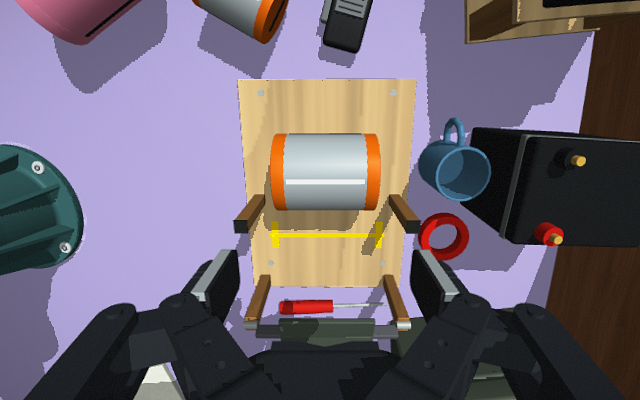

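The wrist view shows the tube at (326,172), square to the line at (327,236), with the posts either side. I'll check mark and tube positions from this second view.

```bash
cat >> h.py <<'E'
def meas(s,tag=''):
    hsv=cv2.cvtColor(s['img'],cv2.COLOR_RGB2HSV)
    m=cv2.inRange(hsv,(22,150,90),(32,255,255))
    k,l,stt,c=cv2.connectedComponentsWithStats(m)
    i=1+np.argmax(stt[1:,4]); ys,xs=np.nonzero(m if 0 else l==i)
    p=plane(s,np.c_[xs,ys],.008); cen=p.mean(0);v=np.linalg.svd(p-cen)[2][0]
    print(tag,'yellow',cen.round(4),'yaw',np.degrees(np.arctan(v[1]/v[0])).round(2))
E
python3 - <<'E'
from h import *
s=load('w1.png'); meas(s)
im=s['img'][60:300,210:450,::-1]
cv2.imwrite('pics/w1c.png',cv2.resize(im,None,fx=2.5,fy=2.5,interpolation=cv2.INTER_CUBIC))
hsv=cv2.cvtColor(s['img'],cv2.COLOR_RGB2HSV)
m=cv2.inRange(hsv,(5,180,100),(14,255,255))
k,l,stt,c=cv2.connectedComponentsWithStats(m)
for i in range(1,k):
    if stt[i,4]>100: print(stt[i],c[i])
g=[]
T=load('top0.png')
# silhouette rows at columns in wrist image: visible grey body centre columns
for col in (300,326,352):
    colr=s['img'][100:230,col].astype(int); print(col,[ (100+i) for i in range(1,130) if abs(colr[i]-colr[i-1]).sum()>90])
E
```

```text
yellow [ 0.5508 -0.0777  0.008 ] yaw -3.36
[254   0  20  36 344] [262.02906977  15.61627907]
[270 134  17  76 945] [277.28359788 171.24232804]
[364 134  17  76 897] [372.48272018 171.57636566]
300 [133, 135, 179, 184]
326 [133, 135, 184]
352 [133, 135, 184, 210, 226]
```

View pics/w1c.png

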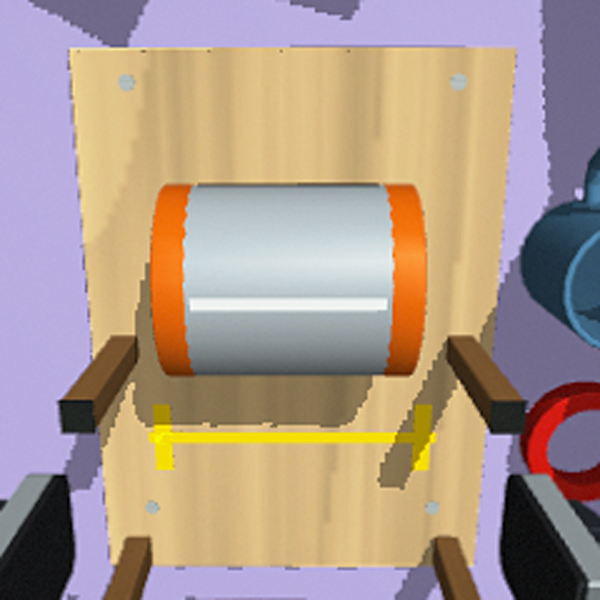

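```bash
cat >> h.py <<'E'
def axis2(s,pa,pb,R_=.055):
    "tube axis (bay y rel mark, z) from the two silhouette tangents"
    o,d=ray(s,[pa,pb]); ob=bay(o); v=np.c_[d@BY,d[:,2]]; v/=np.linalg.norm(v,axis=1)[:,None]
    b=v.sum(0);b/=np.linalg.norm(b);h=np.arccos(v[0]@v[1])/2
    return np.array([ob[1],ob[2]])+b*R_/np.sin(h)
E
python3 - <<'E'
from h import *
s=load('w1.png')
print('wrist',axis2(s,(326,133.5),(326,210)))
T=load('top0.png')
tc=lambda *p:[(x+.5)/4-.5+o for x,o in zip(p,(240,130))]
print('top',axis2(T,tc(173,240),tc(321,240)))
# x centre: caps ends at highest row via top of tube (z .118 at y)
for px in ((270.5,172),(381,172)): print(bay(plane(s,[px],.09)[0]))
E
```

```text
wrist [0.12159137 0.05987336]
top [0.12340371 0.06162291]
[-0.07622329  0.12843533  0.09      ]
[0.07307791 0.12864631 0.09      ]
```

>>> {"name": "servo_tool", "arguments": {"motion": [{"xyz": [0.9,0.05,0.05],"dr": [0,0,0]},{"xyz": [1,0.05,0],"dr": [0,0,0]},{"xyz": [1,0,0],"dr": [0,0,0]},{"xyz": [1,0,0],"dr": [0,0,0]},{"xyz": [1,0,0],"dr": [0,0,0]},{"xyz": [0.6,0,0],"dr": [0,0,0]},{"xyz": [0,0,0],"dr": [0,0,0]},{"xyz": [0,0,0],"dr": [0,0,0]}]}}

```text
t: 4.2
position: [0.5634, 0.0666, 0.1246]
eef_rot: [0.707, 0.022, 0.706, -0.022]
force: [0.1, 0.9, 0.2]
width: 0.0851
```

Run:
```python
from h import *
s=st(); print(rot(s['eef_rot']).round(3))
s=take('wrist','w2.png')
```

```text
t 4.2 pos [0.5634 0.0666 0.1246] bay [  3.6 143.5 124.6] F [0.1  0.89 0.22] tq [-0.03 -0.04  0.01] w 0.0851
[[ 0.001  0.062  0.998]
 [ 0.     0.998 -0.062]
 [-1.     0.     0.001]]
```

View pics/w2.png

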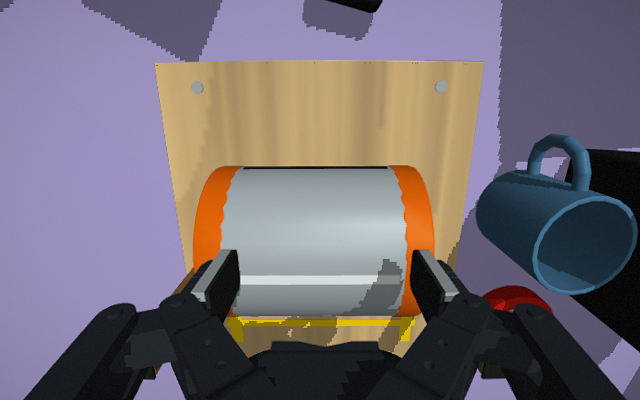

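>>> {"name": "servo_tool", "arguments": {"motion": [{"xyz": [0,0,-0.05],"dr": [0,0,0]},{"xyz": [0,0,0],"dr": [0,0,0]},{"xyz": [0,0,0],"dr": [0,0,0]},{"xyz": [0.05,0,0],"dr": [0,0,0]},{"xyz": [0.05,0,0],"dr": [0,0,0]},{"xyz": [0.05,0,0],"dr": [0,0,0]},{"xyz": [0.05,0,0],"dr": [0,0,0]},{"xyz": [0,0,0],"dr": [0,0,0]}], "jaw": 60}}

```text
t: 5.05
position: [0.5602, 0.0668, 0.1148]
eef_rot: [0.706, 0.022, 0.707, -0.022]
force: [0.1, -1.2, 0.0]
width: 0.0601
```

>>> {"name": "servo_tool", "arguments": {"motion": [{"xyz": [0.03,0,0],"dr": [0,0,0]},{"xyz": [0.03,0,0],"dr": [0,0,0]},{"xyz": [0.02,0,0],"dr": [0,0,0]},{"xyz": [0,0,0],"dr": [0,0,0]},{"xyz": [0,0,0],"dr": [0,0,0]},{"xyz": [0,0,0],"dr": [0,0,0]},{"xyz": [0,0,0],"dr": [0,0,0]},{"xyz": [0,0,0],"dr": [0,0,0]}]}}

```text
t: 5.85
position: [0.5605, 0.0668, 0.1122]
eef_rot: [0.707, 0.022, 0.707, -0.022]
force: [-0.4, -0.6, 0.2]
width: 0.0601
```

>>> {"name": "servo_tool", "arguments": {"motion": [{"xyz": [0.025,0,0],"dr": [0,0,0]},{"xyz": [0,0,0],"dr": [0,0,0]},{"xyz": [0.025,0,0],"dr": [0,0,0]},{"xyz": [0,0,0],"dr": [0,0,0]},{"xyz": [0,0,0],"dr": [0,0,0]},{"xyz": [0,0,0],"dr": [0,0,0]},{"xyz": [0,0,0],"dr": [0,0,0]},{"xyz": [0,0,0],"dr": [0,0,0]}]}}

```text
t: 6.65
position: [0.5608, 0.067, 0.111]
eef_rot: [0.707, 0.022, 0.706, -0.021]
force: [-1.3, 1.0, 8.0]
width: 0.0602
```

Run:
```python
from h import *
s=st()
s=take('wrist','w3.png')
```

```text
t 6.65 pos [0.5608 0.067  0.111 ] bay [  1.1 143.9 111. ] F [-1.32  1.    7.99] tq [0.12 0.36 0.01] w 0.0602
```

View pics/w3.png

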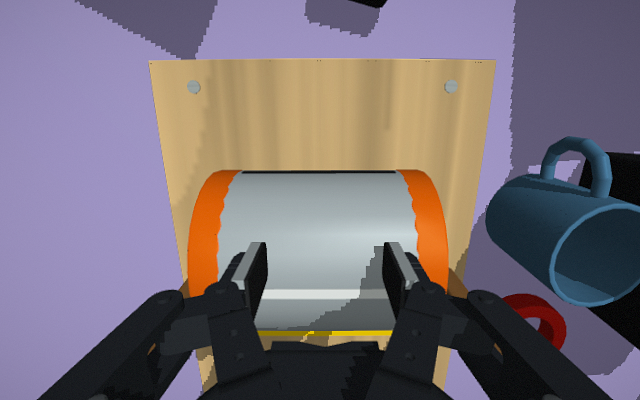

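>>> {"name": "servo_tool", "arguments": {"motion": [{"xyz": [0,-0.05,0],"dr": [0,0,0]},{"xyz": [0,-0.08,0],"dr": [0,0,0]},{"xyz": [0,-0.1,0],"dr": [0,0,0]},{"xyz": [0,-0.1,0],"dr": [0,0,0]},{"xyz": [0,-0.1,0],"dr": [0,0,0]},{"xyz": [0,-0.1,0],"dr": [0,0,0]},{"xyz": [0,-0.07,0],"dr": [0,0,0]},{"xyz": [0,0,0],"dr": [0,0,0]}]}}

```text
t: 7.5
position: [0.5594, 0.0426, 0.1125]
eef_rot: [0.707, 0.022, 0.706, -0.022]
force: [-4.9, 1.2, 20.9]
width: 0.06
```

Run:
```python
from h import *
s=st()
s=take('wrist','w4.png')
```

```text
t 7.5 pos [0.5594 0.0426 0.1125] bay [  1.1 119.4 112.5] F [-4.9   1.24 20.9 ] tq [ 0.02  1.13 -0.03] w 0.06
```

View pics/w4.png

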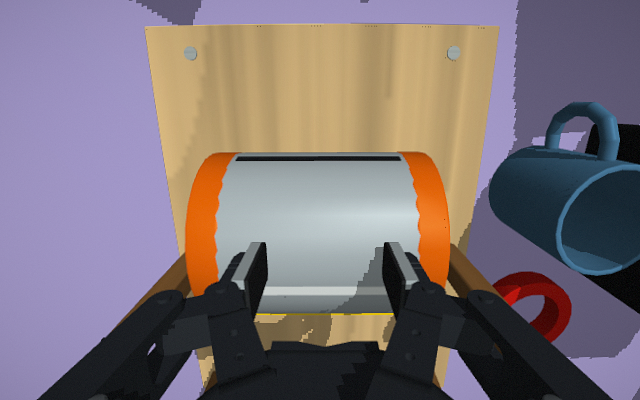

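>>> {"name": "servo_tool", "arguments": {"motion": [{"xyz": [-0.02,-0.06,0],"dr": [0,0,0]},{"xyz": [-0.01,-0.1,0],"dr": [0,0,0]},{"xyz": [0,-0.12,0],"dr": [0,0,0]},{"xyz": [0,-0.12,0],"dr": [0,0,0]},{"xyz": [0,-0.12,0],"dr": [0,0,0]},{"xyz": [0,-0.12,0],"dr": [0,0,0]},{"xyz": [0,-0.08,0],"dr": [0,0,0]},{"xyz": [0,0,0],"dr": [0,0,0]}]}}

```text
t: 8.35
position: [0.5576, 0.0136, 0.1128]
eef_rot: [0.707, 0.022, 0.706, -0.022]
force: [-3.3, -0.3, 13.8]
width: 0.0604
```

Run:
```python
from h import *
s=st()
s=take('wrist','w5.png')
s=take('top','t5.png')
```

```text
t 8.35 pos [0.5576 0.0136 0.1128] bay [  1.1  90.3 112.8] F [-3.32 -0.29 13.8 ] tq [ 0.08  0.64 -0.02] w 0.0604
```

View pics/w5.png

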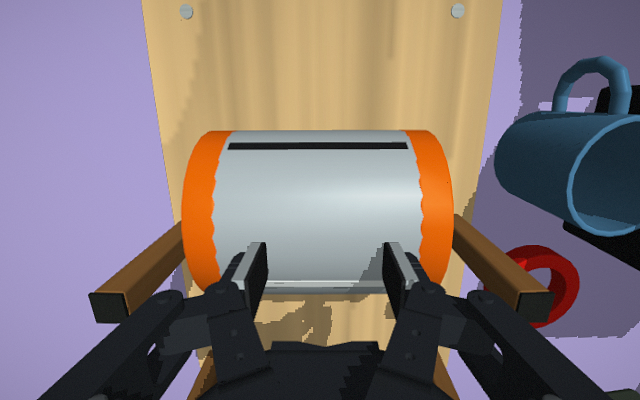

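View pics/t5.png

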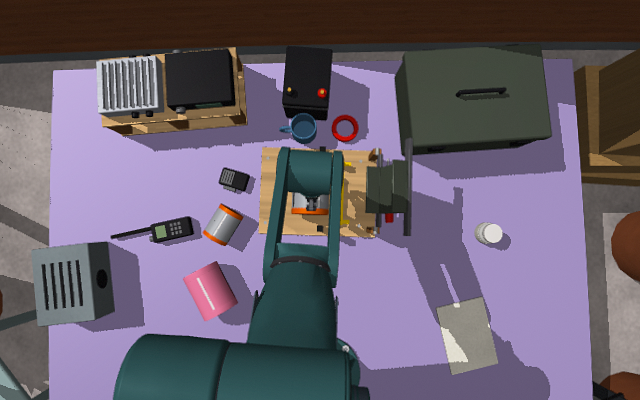

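Run:
```python
from h import *
for f,a in (('w3.png',(171,331)),('w4.png',(152.5,314)),('w5.png',(130,293.5))):
    s=load(f)
    print(f,axis2(s,(318,a[0]),(318,a[1])))
# tube ends & tilt: orange end corners at top silhouettes
```

```text
w3.png [0.12090211 0.06072334]
w4.png [0.10920114 0.06151131]
w5.png [0.09491707 0.06052837]
```

>>> {"name": "servo_tool", "arguments": {"motion": [{"xyz": [0,-0.08,0],"dr": [0,0,0]},{"xyz": [0,-0.12,0],"dr": [0,0,0]},{"xyz": [0,-0.14,0],"dr": [0,0,0]},{"xyz": [0.01,-0.16,0],"dr": [0,0,0]},{"xyz": [0.01,-0.16,0],"dr": [0,0,0]},{"xyz": [0.01,-0.14,0],"dr": [0,0,0]},{"xyz": [0,-0.1,0],"dr": [0,0,0]},{"xyz": [0,0,0],"dr": [0,0,0]}]}}

```text
t: 9.25
position: [0.5554, -0.0225, 0.1104]
eef_rot: [0.707, 0.022, 0.707, -0.022]
force: [-0.9, -0.4, 5.7]
width: 0.0602
```

Run:
```python
from h import *
s=st()
s=take('wrist','w6.png')
```

```text
t 9.25 pos [ 0.5554 -0.0225  0.1104] bay [  1.1  54.2 110.4] F [-0.92 -0.43  5.69] tq [-0.12  0.17 -0.04] w 0.0602
```

View pics/w6.png

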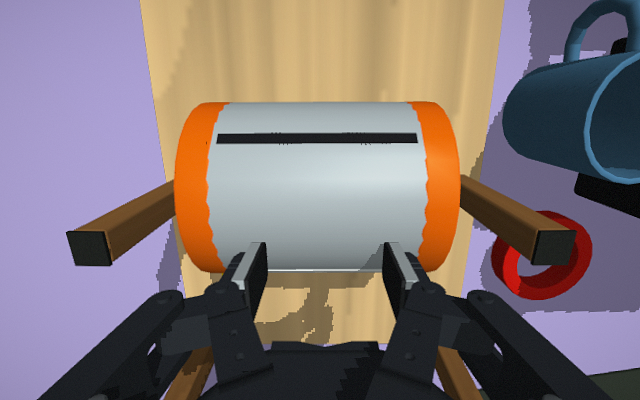

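>>> {"name": "servo_tool", "arguments": {"motion": [{"xyz": [-0.05,0,0],"dr": [0,0,0]},{"xyz": [-0.2,0,0],"dr": [0,0,0]},{"xyz": [-0.25,0.15,0],"dr": [0,0,0]},{"xyz": [0,0.35,0],"dr": [0,0,0]},{"xyz": [0,0.35,0],"dr": [0,0,0]},{"xyz": [0,0.3,0],"dr": [0,0,0]},{"xyz": [0.2,0,0],"dr": [0,0,0]},{"xyz": [0.1,0,0],"dr": [0,0,0]}]}}

```text
t: 10.1
position: [0.5573, 0.0247, 0.1171]
eef_rot: [0.706, 0.021, 0.707, -0.021]
force: [-0.2, -0.6, 0.7]
width: 0.0598
```

Run:
```python
from h import *
s=st()
s=take('wrist','w7.png')
print(axis2(load('w6.png'),(318,102),(318,270)))
```

```text
t 10.1 pos [0.5573 0.0247 0.1171] bay [1.000e-01 1.014e+02 1.171e+02] F [-0.19 -0.6   0.71] tq [-0.04  0.01 -0.02] w 0.0598
[0.07621174 0.05827839]
```

View pics/w7.png

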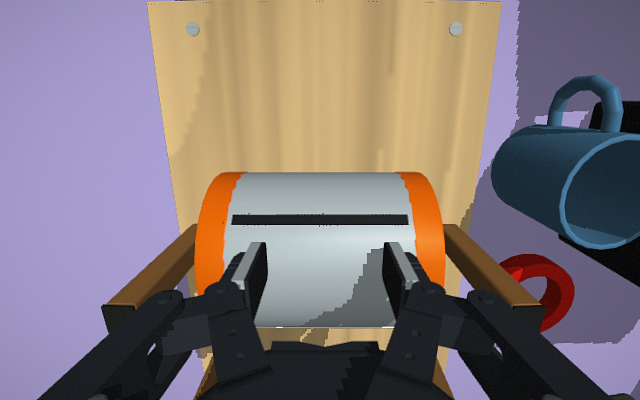

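>>> {"name": "servo_tool", "arguments": {"motion": [{"xyz": [0.1,0,0],"dr": [0,0,0]},{"xyz": [0.06,0,0],"dr": [0,0,0]},{"xyz": [0.03,0,0],"dr": [0,0,0]},{"xyz": [0.01,0,0],"dr": [0,0,0]},{"xyz": [0,0,0],"dr": [0,0,0]},{"xyz": [0,0,0],"dr": [0,0,0]},{"xyz": [0,-0.05,0],"dr": [0,0,0]},{"xyz": [0,-0.08,0],"dr": [0,0,0]}]}}

```text
t: 10.95
position: [0.5576, 0.0189, 0.1111]
eef_rot: [0.707, 0.022, 0.707, -0.022]
force: [-3.3, 1.9, 12.4]
width: 0.0601
```

Run:
```python
from h import *
s=st()
print(axis2(load('w7.png'),(318,172),(318,327)))
```

```text
t 10.95 pos [0.5576 0.0189 0.1111] bay [  0.8  95.6 111.1] F [-3.31  1.87 12.35] tq [ 0.2   0.55 -0.04] w 0.0601
[0.07635403 0.06078217]
```

>>> {"name": "servo_tool", "arguments": {"motion": [{"xyz": [-0.01,-0.1,0],"dr": [0,0,0]},{"xyz": [-0.015,-0.12,0],"dr": [0,0,0]},{"xyz": [-0.01,-0.14,0],"dr": [0,0,0]},{"xyz": [0,-0.14,0],"dr": [0,0,0]},{"xyz": [0,-0.14,0],"dr": [0,0,0]},{"xyz": [0,-0.14,0],"dr": [0,0,0]},{"xyz": [0,-0.1,0],"dr": [0,0,0]},{"xyz": [0,0,0],"dr": [0,0,0]}]}}

```text
t: 11.75
position: [0.5553, -0.0172, 0.1128]
eef_rot: [0.707, 0.022, 0.707, -0.022]
force: [-3.8, 0.8, 11.1]
width: 0.0596
```

>>> {"name": "servo_tool", "arguments": {"motion": [{"xyz": [0,-0.08,0],"dr": [0,0,0]},{"xyz": [0,-0.12,0],"dr": [0,0,0]},{"xyz": [0,-0.14,0],"dr": [0,0,0]},{"xyz": [0.01,-0.16,0],"dr": [0,0,0]},{"xyz": [0.01,-0.14,0],"dr": [0,0,0]},{"xyz": [0.01,-0.14,0],"dr": [0,0,0]},{"xyz": [0,-0.08,0],"dr": [0,0,0]},{"xyz": [0,0,0],"dr": [0,0,0]}]}}

```text
t: 12.55
position: [0.5534, -0.0518, 0.112]
eef_rot: [0.707, 0.022, 0.707, -0.022]
force: [-4.4, -0.2, 15.5]
width: 0.0602
```

Run:
```python
from h import *
s=st()
s=take('wrist','w8.png')
```

```text
t 12.55 pos [ 0.5534 -0.0518  0.112 ] bay [  0.9  24.8 112. ] F [-4.39 -0.23 15.52] tq [-0.05  0.84  0.05] w 0.0602
```

View pics/w8.png

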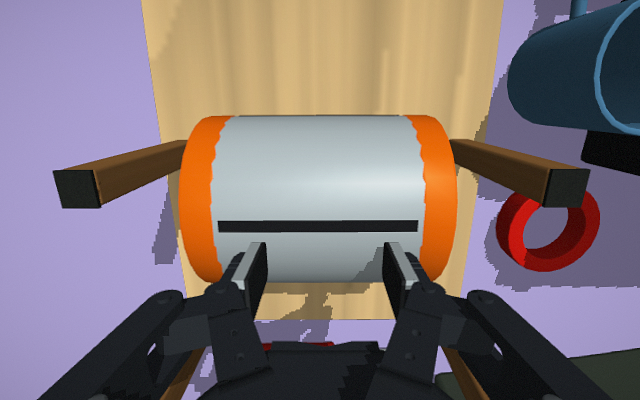

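>>> {"name": "servo_tool", "arguments": {"motion": [{"xyz": [0,-0.05,0],"dr": [0,0,0]},{"xyz": [0,-0.1,0],"dr": [0,0,0]},{"xyz": [0,-0.1,0],"dr": [0,0,0]},{"xyz": [0,-0.1,0],"dr": [0,0,0]},{"xyz": [0,-0.07,0],"dr": [0,0,0]},{"xyz": [0,0,0],"dr": [0,0,0]},{"xyz": [-0.05,0,0],"dr": [0,0,0]},{"xyz": [-0.15,0,0],"dr": [0,0,0]}]}}

```text
t: 13.4
position: [0.5518, -0.0671, 0.1178]
eef_rot: [0.706, 0.022, 0.707, -0.021]
force: [-0.2, -0.1, 0.2]
width: 0.0601
```

>>> {"name": "servo_tool", "arguments": {"motion": [{"xyz": [-0.3,0,0],"dr": [0,0,0]},{"xyz": [0,0.3,0],"dr": [0,0,0]},{"xyz": [0,0.35,0],"dr": [0,0,0]},{"xyz": [0,0.25,0],"dr": [0,0,0]},{"xyz": [0,0.15,0],"dr": [0,0,0]},{"xyz": [0.15,0,0],"dr": [0,0,0]},{"xyz": [0.15,0,0],"dr": [0,0,0]},{"xyz": [0,0,0],"dr": [0,0,0]}]}}

```text
t: 14.2
position: [0.5539, -0.0255, 0.117]
eef_rot: [0.706, 0.022, 0.708, -0.022]
force: [0.5, -0.0, 0.2]
width: 0.06
```

Run:
```python
from h import *
s=st()
s=take('wrist','w9.png')
print(axis2(load('w8.png'),(318,115),(318,282)))
```

```text
t 14.2 pos [ 0.5539 -0.0255  0.117 ] bay [ -0.2  51.1 117. ] F [ 0.52 -0.04  0.24] tq [0.01 0.07 0.03] w 0.06
[0.03888723 0.06118467]
```

View pics/w9.png

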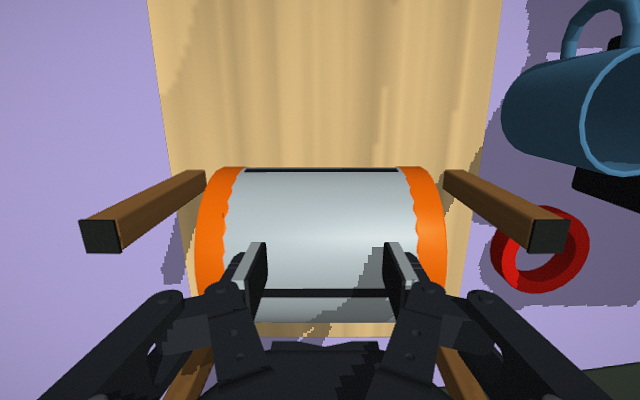

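Run:
```python
from h import *
s=load('w9.png')
print(axis2(s,(318,167),(318,322)))
m=s['img']
for c in (318,): 
  v=m[:,c].astype(int); print([(i,v[i].tolist()) for i in list(range(163,172))+list(range(318,327))])
```

```text
[0.02953723 0.06003975]
[(163, [210, 179, 125]), (164, [211, 179, 125]), (165, [212, 180, 123]), (166, [219, 186, 125]), (167, [124, 127, 126]), (168, [75, 81, 84]), (169, [25, 27, 28]), (170, [14, 16, 18]), (171, [17, 19, 21]), (318, [85, 91, 92]), (319, [84, 89, 90]), (320, [84, 90, 91]), (321, [79, 86, 88]), (322, [84, 85, 81]), (323, [126, 107, 73]), (324, [127, 109, 75]), (325, [125, 106, 73]), (326, [126, 107, 74])]
```

>>> {"name": "servo_tool", "arguments": {"motion": [{"xyz": [0.1,0,0],"dr": [0,0,0]},{"xyz": [0.06,0,0],"dr": [0,0,0]},{"xyz": [0.03,0,0],"dr": [0,0,0]},{"xyz": [0.01,0,0],"dr": [0,0,0]},{"xyz": [0,0,0],"dr": [0,0,0]},{"xyz": [0,0,0],"dr": [0,0,0]},{"xyz": [0,-0.05,0],"dr": [0,0,0]},{"xyz": [0,-0.08,0],"dr": [0,0,0]}]}}

```text
t: 15.05
position: [0.5548, -0.0305, 0.1116]
eef_rot: [0.707, 0.022, 0.706, -0.022]
force: [-3.5, 1.0, 14.3]
width: 0.0602
```

>>> {"name": "servo_tool", "arguments": {"motion": [{"xyz": [-0.01,-0.1,0],"dr": [0,0,0]},{"xyz": [-0.015,-0.12,0],"dr": [0,0,0]},{"xyz": [-0.01,-0.14,0],"dr": [0,0,0]},{"xyz": [0,-0.14,0],"dr": [0,0,0]},{"xyz": [0,-0.14,0],"dr": [0,0,0]},{"xyz": [0,-0.14,0],"dr": [0,0,0]},{"xyz": [0,-0.1,0],"dr": [0,0,0]},{"xyz": [0,0,0],"dr": [0,0,0]}]}}

```text
t: 15.85
position: [0.5525, -0.0666, 0.1128]
eef_rot: [0.707, 0.022, 0.707, -0.022]
force: [-3.0, 0.3, 10.0]
width: 0.0603
```

Run:
```python
from h import *
s=st()
s=take('wrist','w10.png')
```

```text
t 15.85 pos [ 0.5525 -0.0666  0.1128] bay [  0.9   9.9 112.8] F [-2.95  0.3   9.98] tq [-0.    0.59 -0.01] w 0.0603
```

View pics/w10.png

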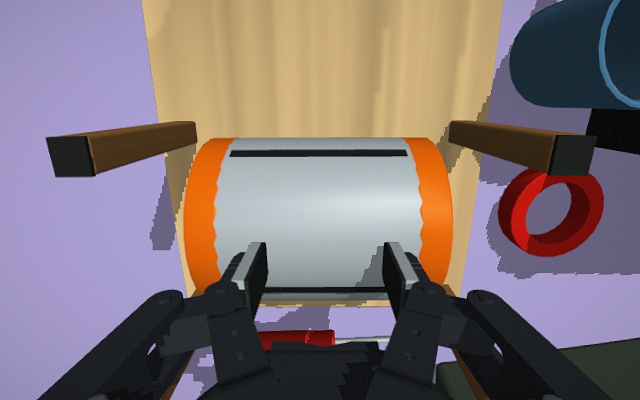

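>>> {"name": "servo_tool", "arguments": {"motion": [{"xyz": [0,-0.05,0],"dr": [0,0,0]},{"xyz": [0,-0.08,0],"dr": [0,0,0]},{"xyz": [0,-0.1,0],"dr": [0,0,0]},{"xyz": [0,-0.1,0],"dr": [0,0,0]},{"xyz": [0,-0.08,0],"dr": [0,0,0]},{"xyz": [0,-0.05,0],"dr": [0,0,0]},{"xyz": [0,-0.02,0],"dr": [0,0,0]},{"xyz": [0,0,0],"dr": [0,0,0]}]}}

```text
t: 16.7
position: [0.5515, -0.0855, 0.1127]
eef_rot: [0.707, 0.022, 0.706, -0.022]
force: [-2.2, -0.2, 8.0]
width: 0.06
```

Run:
```python
from h import *
s=st()
s=take('wrist','w11.png')
v=s['img'][:,318].astype(int); print([(i,v[i].tolist()) for i in list(range(118,128))+list(range(278,296))])
print(axis2(load('w10.png'),(318,138),(318,301)))
```

```text
t 16.7 pos [ 0.5515 -0.0855  0.1127] bay [  1.   -9.  112.7] F [-2.17 -0.2   8.04] tq [0.03 0.43 0.01] w 0.06
[(118, [204, 174, 121]), (119, [205, 175, 122]), (120, [206, 176, 122]), (121, [206, 176, 122]), (122, [209, 178, 121]), (123, [150, 146, 135]), (124, [128, 140, 143]), (125, [137, 147, 150]), (126, [141, 150, 153]), (127, [147, 156, 159]), (278, [116, 124, 125]), (279, [117, 124, 127]), (280, [107, 113, 115]), (281, [20, 21, 24]), (282, [19, 19, 19]), (283, [17, 19, 17]), (284, [20, 20, 22]), (285, [46, 50, 51]), (286, [82, 88, 90]), (287, [83, 87, 85]), (288, [104, 95, 73]), (289, [130, 111, 74]), (290, [123, 106, 87]), (291, [102, 95, 121]), (292, [109, 102, 137]), (293, [107, 101, 132]), (294, [107, 100, 132]), (295, [109, 102, 134])]
[0.00938629 0.06133864]
```

View pics/w11.png

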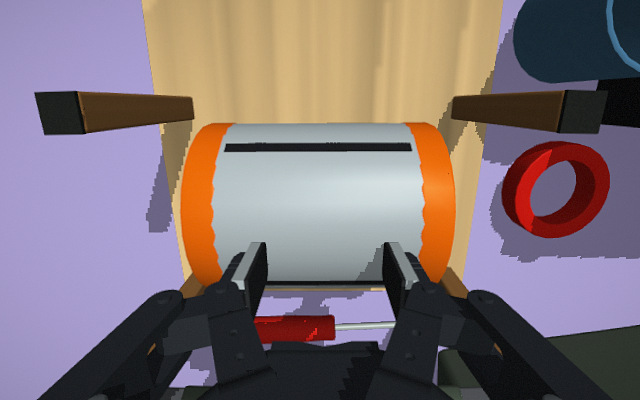

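>>> {"name": "servo_tool", "arguments": {"motion": [{"xyz": [-0.04,0,0],"dr": [0,0,0]},{"xyz": [-0.08,0,0],"dr": [0,0,0]},{"xyz": [-0.3,0,0],"dr": [0,0,0]},{"xyz": [-0.7,0.3,0],"dr": [0,0,0]},{"xyz": [-0.9,0.4,0],"dr": [0,0,0]},{"xyz": [-0.9,0.4,0],"dr": [0,0,0]},{"xyz": [-0.9,0.4,0],"dr": [0,0,0]},{"xyz": [-0.9,0.4,0],"dr": [0,0,0]}], "jaw": 40}}

```text
t: 17.55
position: [0.5554, -0.0085, 0.3025]
eef_rot: [0.707, 0.022, 0.707, -0.022]
force: [1.2, -0.3, -0.4]
width: 0.0398
```

>>> {"name": "servo_tool", "arguments": {"motion": [{"xyz": [-0.6,0,0],"dr": [0,0,0]},{"xyz": [-0.3,0,0],"dr": [0,0,0]},{"xyz": [0,0,0],"dr": [0,0,0]},{"xyz": [0,0,0],"dr": [0,0,0]},{"xyz": [0,0,0],"dr": [0,0,0]},{"xyz": [0,0,0],"dr": [0,0,0]},{"xyz": [0,0,0],"dr": [0,0,0]},{"xyz": [0,0,0],"dr": [0,0,0]}], "jaw": 0}}

```text
t: 18.35
position: [0.5557, -0.0092, 0.3359]
eef_rot: [0.706, 0.022, 0.707, -0.022]
force: [-0.2, 0.0, -0.3]
width: -0.0002
```

Run:
```python
from h import *
print(axis2(load('w11.png'),(318,123),(318,288)))
s=st()
s=take('wrist','w12.png'); meas(s)
cv2.imwrite('pics/w12c.png',cv2.resize(s['img'][130:380,170:470,::-1],None,fx=2.5,fy=2.4,interpolation=cv2.INTER_CUBIC))
take('scene','s12.png')
take('top','t12.png')
```

```text
[0.00012944 0.06096796]
t 18.35 pos [ 0.5557 -0.0092  0.3359] bay [  0.6  67.5 335.9] F [-0.21  0.04 -0.34] tq [-0.03  0.01 -0.  ] w -0.0002
 yellow [ 0.6421 -0.081   0.008 ] yaw 89.81
```

View pics/w12.png

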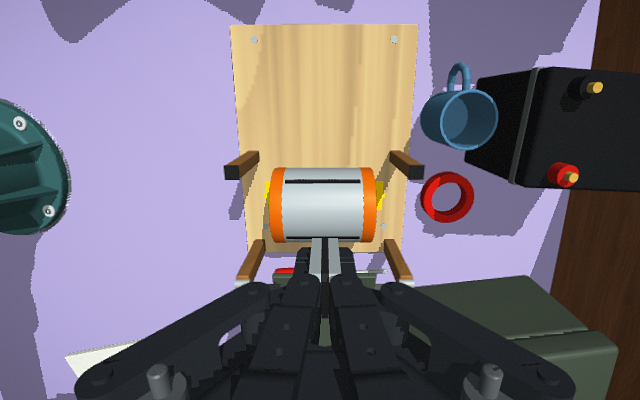

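View pics/s12.png

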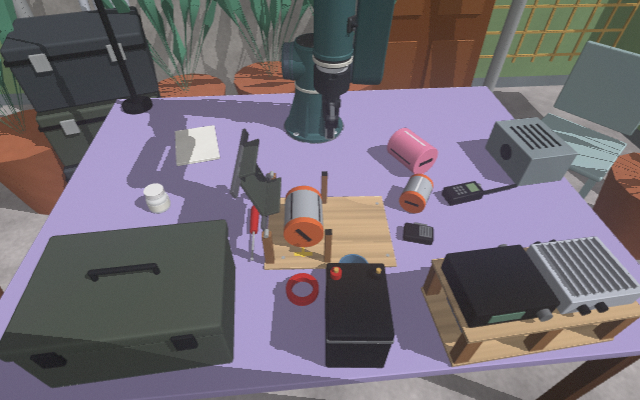

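View pics/t12.png

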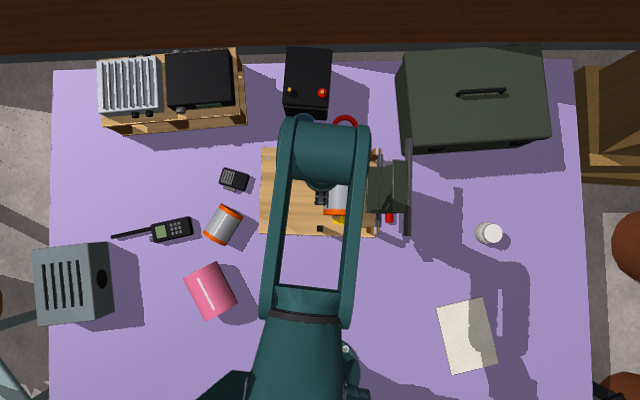

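Run:
```python
from h import *
s=load('w12.png')
hsv=cv2.cvtColor(s['img'],cv2.COLOR_RGB2HSV)
for c in (295,345):
    v=s['img'][:,c].astype(int); print(c,[(i,v[i].tolist()) for i in list(range(164,172))+list(range(236,248))])
m=cv2.inRange(hsv,(5,180,90),(14,255,255)); k,l,S_,c=cv2.connectedComponentsWithStats(m)
for i in range(1,k):
    if S_[i,4]>100: print(S_[i],c[i])
m=cv2.inRange(hsv,(22,150,60),(32,255,255)); k,l,S_,c=cv2.connectedComponentsWithStats(m)
for i in range(1,k):
    if S_[i,4]>10: print('y',S_[i],bay(plane(s,[c[i]],.008)[0]))
for px in ((270,205),(376.5,205)): print(bay(plane(s,[px],.09)[0]))
```

```text
295 [(164, [220, 189, 134]), (165, [221, 189, 133]), (166, [224, 193, 133]), (167, [199, 175, 126]), (168, [131, 138, 137]), (169, [140, 150, 152]), (170, [149, 159, 161]), (171, [155, 166, 169]), (236, [81, 86, 89]), (237, [14, 13, 13]), (238, [14, 14, 15]), (239, [94, 102, 102]), (240, [86, 92, 94]), (241, [76, 84, 88]), (242, [120, 106, 79]), (243, [136, 115, 80]), (244, [135, 115, 81]), (245, [133, 115, 80]), (246, [132, 113, 78]), (247, [132, 113, 78])]
345 [(164, [205, 175, 121]), (165, [205, 176, 122]), (166, [207, 177, 121]), (167, [188, 164, 120]), (168, [130, 138, 139]), (169, [139, 149, 154]), (170, [150, 160, 163]), (171, [160, 168, 172]), (236, [77, 82, 85]), (237, [21, 20, 20]), (238, [12, 11, 12]), (239, [109, 115, 116]), (240, [94, 102, 103]), (241, [79, 87, 89]), (242, [130, 113, 86]), (243, [147, 125, 88]), (244, [148, 125, 88]), (245, [147, 126, 88]), (246, [152, 130, 89]), (247, [60, 57, 53])]
[269 168  17  75 910] [276.02747253 204.96263736]
[360 168  16  29 315] [368.22857143 180.92698413]
[361 201  16  41 480] [368.68958333 221.66458333]
y [587  85   7   8  20] [0.40949317 0.17205077 0.008     ]
y [564 172  13  10  59] [0.41010056 0.03194775 0.008     ]
y [264 181   6  29  95] [-0.09471556  0.00274287  0.008     ]
y [376 181   9  29 188] [0.0911583  0.00120955 0.008     ]
[-0.07477893  0.00973485  0.09      ]
[0.07238008 0.00982733 0.09      ]
```

View pics/w12c.png

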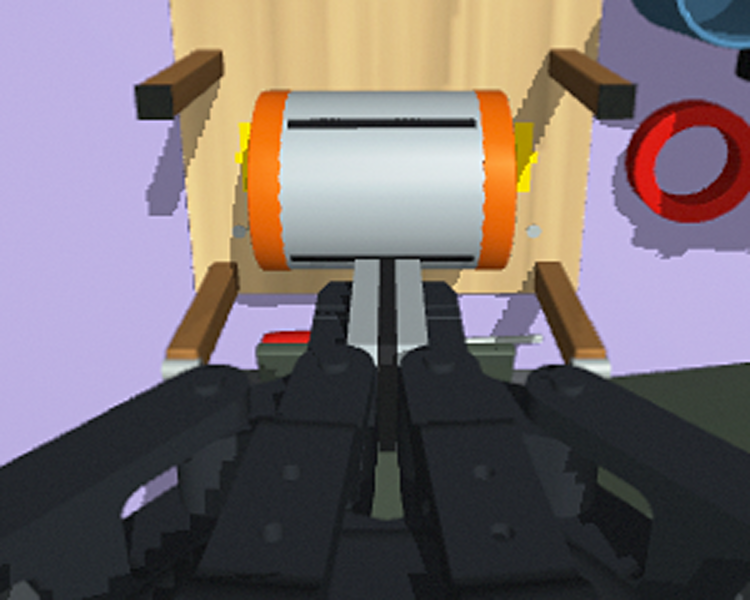

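Run:
```python
from h import *
s=load('w12.png')
for c in(295,345): print(axis2(s,(c,167.3),(c,241.7)))
# crossbar extents in y in w12 vs w1, top0
def ext(s,box):
    hsv=cv2.cvtColor(s['img'],cv2.COLOR_RGB2HSV); m=cv2.inRange(hsv,(20,130,60),(34,255,255))
    x0,y0,x1,y1=box; ys,xs=np.nonzero(m[y0:y1,x0:x1]); P=plane(s,np.c_[xs+x0,ys+y0],.008); b=np.array([bay(p) for p in P])
    print((b[:,0].min()*1e3).round(1),(b[:,0].max()*1e3).round(1),'y',(b[:,1].min()*1e3).round(1),(b[:,1].max()*1e3).round(1))
ext(s,(255,170,272,220)); ext(s,(375,170,390,220))
w=load('w1.png'); ext(w,(265,215,283,255)); ext(w,(370,215,390,255))
t=load('top0.png'); ext(t,(325,155,360,172)); ext(t,(325,214,360,230))
t=load('t12.png'); ext(t,(325,214,360,230))
```

```text
[0.00011318 0.05913095]
[8.25263215e-05 5.89021404e-02]
-100.1 -90.2 y -25.6 23.0
84.4 100.5 y -25.5 23.0
-100.8 -77.9 y -25.7 23.9
75.4 100.2 y -27.1 24.4
68.0 102.9 y -26.2 24.2
-97.1 -65.9 y -25.6 24.4
-97.1 -72.1 y -10.0 24.4
```

Run:
```python
from h import *
for f in('scene0.png','s12.png'):
    s=load(f)
    im=s['img'][175:260,265:385,::-1]
    cv2.imwrite('pics/e_'+f,cv2.resize(im,None,fx=6,fy=6,interpolation=cv2.INTER_CUBIC))
```

```text
(no output)
```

View pics/e_s12.png

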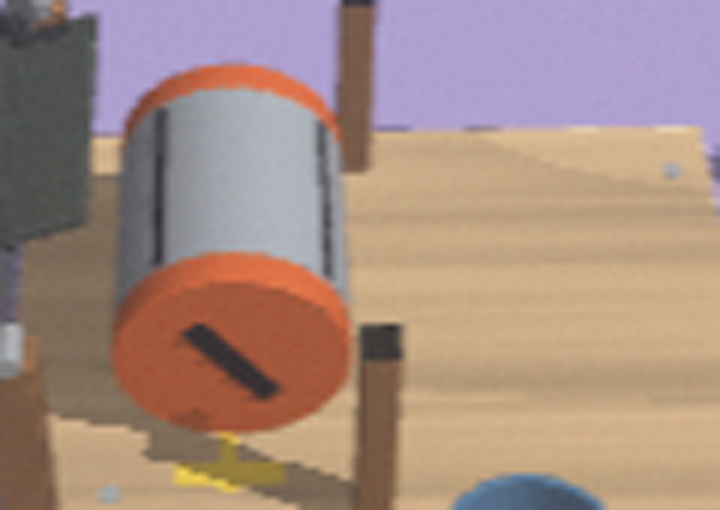

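Run:
```python
from h import *
s=load('s12.png')
f=lambda x,y:((x+.5)/6-.5+265,(y+.5)/6-.5+175)
for X in (.068,.070,.072):
  for p in ((231,361),(232,358)):
    o,d=ray(s,[f(*p)]);d=d[0]
    t=(X-(o-MARK)@BX)/(d@BX); print(X,(bay(o+t*d)*1e3).round(1))
for p in ((231,465),(229,492),(229,432)): print((bay(plane(s,[f(*p)],.008)[0])*1e3).round(1))
```

```text
0.068 [68.   2.8 65.2]
0.068 [68.   3.3 67.3]
0.07 [70.   2.8 67.6]
0.07 [70.   3.3 69.7]
0.072 [72.   2.9 70. ]
0.072 [72.   3.4 72.2]
[83.5  1.7  8. ]
[98.8  0.8  8. ]
[64.2  0.8  8. ]
```

Both views agree the tube is square and about 2 mm short of the line (on its +y side). I'll give one small nudge.

>>> {"name": "servo_tool", "arguments": {"motion": [{"xyz": [0.6,-0.5,0],"dr": [0,0,0]},{"xyz": [0.9,-0.5,0],"dr": [0,0,0]},{"xyz": [1,-0.5,0],"dr": [0,0,0]},{"xyz": [1,0,0],"dr": [0,0,0]},{"xyz": [1,0,0],"dr": [0,0,0]},{"xyz": [0.6,0,0],"dr": [0,0,0]},{"xyz": [0.2,0,0],"dr": [0,0,0]},{"xyz": [0,0,0],"dr": [0,0,0]}], "jaw": 60}}

```text
t: 19.3
position: [0.5517, -0.0688, 0.1238]
eef_rot: [0.706, 0.022, 0.707, -0.021]
force: [0.1, 0.4, -0.3]
width: 0.06
```

Run:
```python
from h import *
st()
```

```text
t 19.3 pos [ 0.5517 -0.0688  0.1238] bay [  0.2   7.7 123.8] F [ 0.08  0.45 -0.33] tq [-0.01  0.03  0.01] w 0.06
```

>>> {"name": "servo_tool", "arguments": {"motion": [{"xyz": [0.12,0,0],"dr": [0,0,0]},{"xyz": [0.08,0,0],"dr": [0,0,0]},{"xyz": [0.05,0,0],"dr": [0,0,0]},{"xyz": [0.03,0,0],"dr": [0,0,0]},{"xyz": [0.015,0,0],"dr": [0,0,0]},{"xyz": [0,0,0],"dr": [0,0,0]},{"xyz": [0,0,0],"dr": [0,0,0]},{"xyz": [0,0,0],"dr": [0,0,0]}]}}

```text
t: 20.1
position: [0.5524, -0.069, 0.1129]
eef_rot: [0.707, 0.022, 0.707, -0.022]
force: [-0.1, -0.4, 2.7]
width: 0.0599
```

>>> {"name": "servo_tool", "arguments": {"motion": [{"xyz": [0,-0.02,0],"dr": [0,0,0]},{"xyz": [0,-0.03,0],"dr": [0,0,0]},{"xyz": [0,-0.03,0],"dr": [0,0,0]},{"xyz": [0,-0.03,0],"dr": [0,0,0]},{"xyz": [0,0,0],"dr": [0,0,0]},{"xyz": [0,0,0],"dr": [0,0,0]},{"xyz": [0,0,0],"dr": [0,0,0]},{"xyz": [0,0,0],"dr": [0,0,0]}]}}

```text
t: 20.9
position: [0.5521, -0.0734, 0.1129]
eef_rot: [0.707, 0.022, 0.707, -0.022]
force: [0.0, 0.7, 5.6]
width: 0.0601
```

>>> {"name": "servo_tool", "arguments": {"motion": [{"xyz": [-0.04,0,0],"dr": [0,0,0]},{"xyz": [-0.08,0,0],"dr": [0,0,0]},{"xyz": [-0.3,0,0],"dr": [0,0,0]},{"xyz": [-0.7,0.3,0],"dr": [0,0,0]},{"xyz": [-0.9,0.4,0],"dr": [0,0,0]},{"xyz": [-0.9,0.4,0],"dr": [0,0,0]},{"xyz": [-0.9,0.3,0],"dr": [0,0,0]},{"xyz": [-0.9,0,0],"dr": [0,0,0]}], "jaw": 60}}

```text
t: 21.7
position: [0.5549, -0.0159, 0.3038]
eef_rot: [0.707, 0.021, 0.707, -0.021]
force: [0.9, 0.0, -0.6]
width: 0.0599
```

>>> {"name": "servo_tool", "arguments": {"motion": [{"xyz": [-0.9,0,0],"dr": [0,0,0]},{"xyz": [-0.6,0,0],"dr": [0,0,0]},{"xyz": [-0.2,0,0],"dr": [0,0,0]},{"xyz": [0,0,0],"dr": [0,0,0]},{"xyz": [0,0,0],"dr": [0,0,0]},{"xyz": [0,0,0],"dr": [0,0,0]},{"xyz": [0,0,0],"dr": [0,0,0]},{"xyz": [0,0,0],"dr": [0,0,0]}], "jaw": 0}}

```text
t: 22.5
position: [0.555, -0.0175, 0.3685]
eef_rot: [0.706, 0.022, 0.707, -0.022]
force: [0.6, 0.4, -0.1]
width: 0.0
```

Run:
```python
from h import *
st()
s=take('wrist','w13.png')
s=take('scene','s13.png')
im=s['img'][175:260,265:385,::-1]
cv2.imwrite('pics/e_s13.png',cv2.resize(im,None,fx=6,fy=6,interpolation=cv2.INTER_CUBIC))
```

```text
t 22.5 pos [ 0.555  -0.0175  0.3685] bay [  0.4  59.2 368.5] F [ 0.61  0.38 -0.1 ] tq [-0.01 -0.   -0.02] w 0.0
```

View pics/e_s13.png

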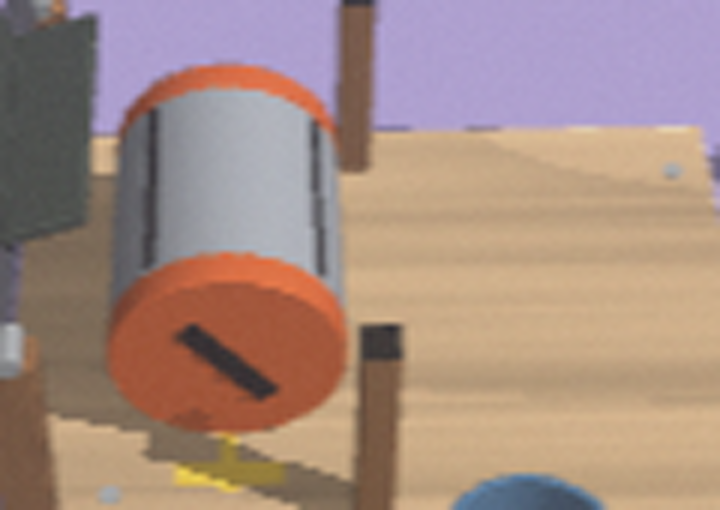

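View pics/w13.png

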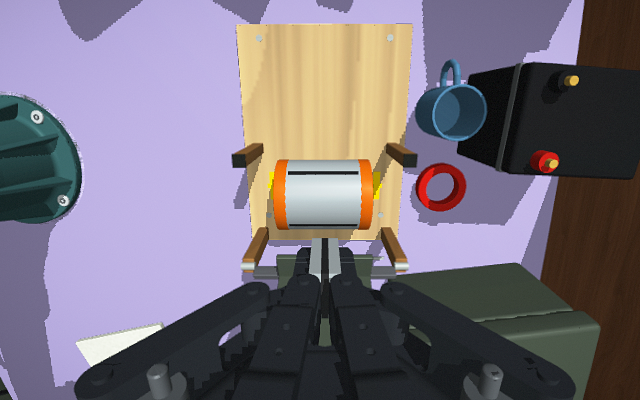

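The slot moved 4.5 px in the 6× crop (231 to 226.5), about 2 mm, so the tube is now on the line and released. Next I move over and behind the cover.

>>> {"name": "servo_tool", "arguments": {"motion": [{"xyz": [0,-0.4,0],"dr": [0,0,0]},{"xyz": [0,-0.9,0],"dr": [0,0,0]},{"xyz": [0,-1,0],"dr": [0,0,0]},{"xyz": [0,-1,0],"dr": [0,0,0]},{"xyz": [0,-1,0],"dr": [0,0,0]},{"xyz": [0,-1,0],"dr": [0,0,0]},{"xyz": [0,-0.9,0],"dr": [0,0,0]},{"xyz": [0,-0.4,0],"dr": [0,0,0]}]}}

```text
t: 23.4
position: [0.5383, -0.2852, 0.3692]
eef_rot: [0.707, 0.022, 0.707, -0.023]
force: [-0.1, 0.2, -0.1]
width: -0.0002
```

Run:
```python
from h import *
st()
s=take('wrist','w14.png')
s=take('top','t14.png')
cv2.imwrite('pics/t14c.png',cv2.resize(s['img'][110:280,290:490,::-1],None,fx=3.5,fy=3.5,interpolation=cv2.INTER_CUBIC))
s=take('scene','s14.png')
cv2.imwrite('pics/s14c.png',cv2.resize(s['img'][100:275,200:400,::-1],None,fx=3.4,fy=3.4,interpolation=cv2.INTER_CUBIC))
```

```text
t 23.4 pos [ 0.5383 -0.2852  0.3692] bay [ 1.000e-01 -2.090e+02  3.692e+02] F [-0.15  0.18 -0.05] tq [ 0.01 -0.02  0.03] w -0.0002
```

View pics/w14.png

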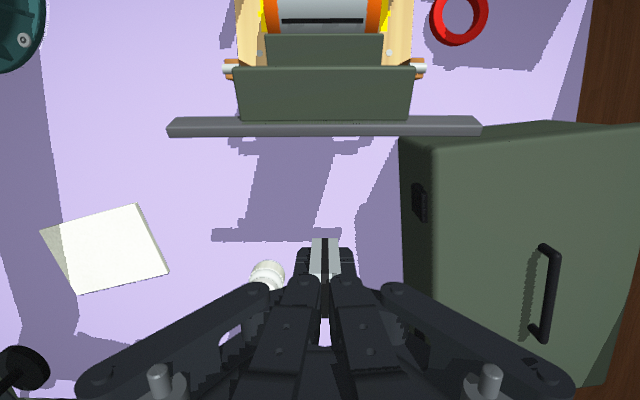

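View pics/t14c.png

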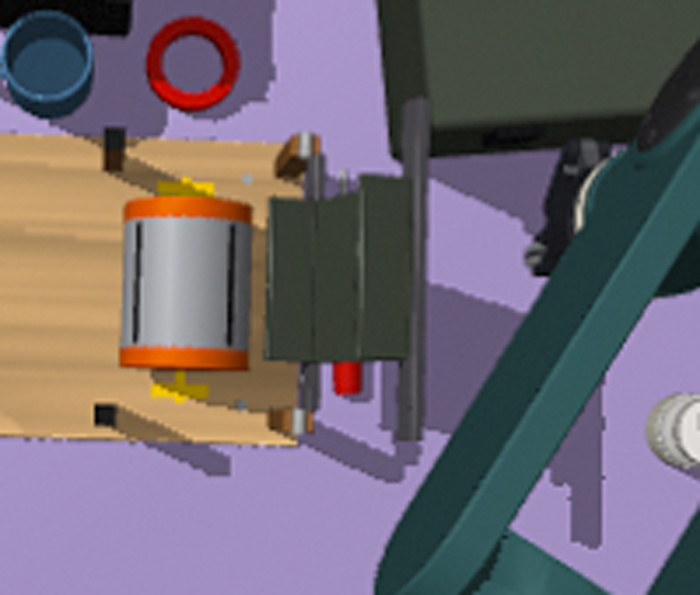

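View pics/s14c.png

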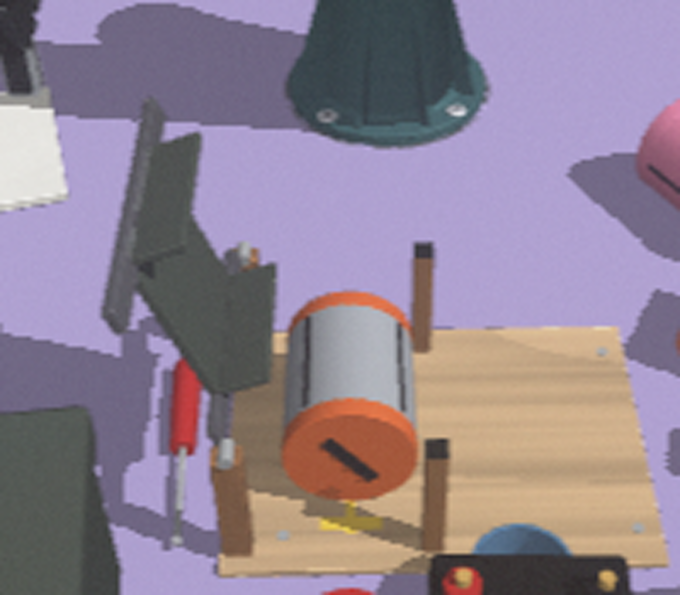

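Run:
```python
from h import *
T=load('t14.png');S=load('s14.png');W=load('w14.png')
tc=lambda x,y:((x+.5)/3.5-.5+290,(y+.5)/3.5-.5+110)
sc=lambda x,y:((x+.5)/3.4-.5+200,(y+.5)/3.4-.5+100)
print('tube',axis2(T,tc(121,285),tc(251,285))*1e3)
print('top bar outer/inner at z .28,.26',[(bay(plane(T,[tc(x,265)],z)[0])*1e3).round(1).tolist() for x in (402,428) for z in (.26,.28)])
# wrist view of bar near x centre: rows 117 (front top edge) to 136
for r in (117,124,136):
  print(r,[(bay(plane(W,[(320,r)],z)[0])*1e3).round(1).tolist() for z in (.25,.26,.27,.28)])
print('tri T-W outer', tri(T,tc(427,265),W,(323,136)),bay(tri(T,tc(427,265),W,(323,136))[0]))
```

```text
tube [ 0.39057032 66.9210762 ]
top bar outer/inner at z .28,.26 [[5.0, -143.2, 260.0], [3.0, -139.1, 280.0], [5.7, -162.0, 260.0], [3.6, -157.5, 280.0]]
117 [[-3.3, -144.0, 250.0], [-3.1, -143.6, 260.0], [-2.9, -143.2, 270.0], [-2.8, -142.8, 280.0]]
124 [[-3.3, -149.9, 250.0], [-3.1, -149.2, 260.0], [-3.0, -148.6, 270.0], [-2.8, -147.9, 280.0]]
136 [[-3.4, -160.1, 250.0], [-3.2, -159.0, 260.0], [-3.0, -158.0, 270.0], [-2.9, -157.0, 280.0]]
tri T-W outer (array([ 0.54233235, -0.23041854,  0.29649259]), np.float64(0.0032658553988829738)) [ 0.00074502 -0.15416059  0.29649259]
```

>>> {"name": "servo_tool", "arguments": {"motion": [{"xyz": [0.4,0,0],"dr": [0,0,0]},{"xyz": [0.8,0,0],"dr": [0,0,0]},{"xyz": [0.9,0,0],"dr": [0,0,0]},{"xyz": [0.7,0,0],"dr": [0,0,0]},{"xyz": [0.3,0.15,0],"dr": [0,0,0]},{"xyz": [0,0.25,0],"dr": [0,0,0]},{"xyz": [0,0.2,0],"dr": [0,0,0]},{"xyz": [0,0.1,0],"dr": [0,0,0]}]}}

```text
t: 24.35
position: [0.5421, -0.252, 0.2475]
eef_rot: [0.708, 0.021, 0.706, -0.022]
force: [0.2, -0.4, -0.4]
width: 0.0006
```

Run:
```python
from h import *
st()
s=take('wrist','w15.png')
```

```text
t 24.35 pos [ 0.5421 -0.252   0.2475] bay [   1.8 -175.8  247.5] F [ 0.21 -0.44 -0.43] tq [ 0.05 -0.   -0.08] w 0.0006
```

View pics/w15.png

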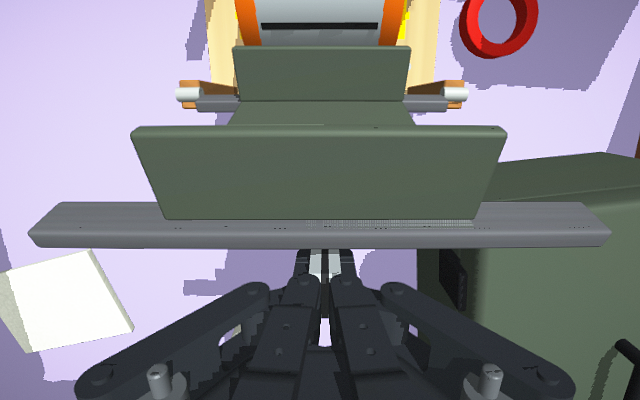

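>>> {"name": "servo_tool", "arguments": {"motion": [{"xyz": [0,0.1,0],"dr": [0,0,0]},{"xyz": [0,0.1,0],"dr": [0,0,0]},{"xyz": [0,0.1,0],"dr": [0,0,0]},{"xyz": [0,0.1,0],"dr": [0,0,0]},{"xyz": [0,0.1,0],"dr": [0,0,0]},{"xyz": [0,0.1,0],"dr": [0,0,0]},{"xyz": [0,0.1,0],"dr": [0,0,0]},{"xyz": [0,0,0],"dr": [0,0,0]}]}}

```text
t: 25.2
position: [0.544, -0.2277, 0.2475]
eef_rot: [0.708, 0.02, 0.705, -0.024]
force: [-1.1, -5.8, 4.0]
width: 0.0
```

Run:
```python
from h import *
st()
s=take('wrist','w16.png')
s=take('scene','s16.png')
cv2.imwrite('pics/s16c.png',cv2.resize(s['img'][70:275,200:400,::-1],None,fx=2.9,fy=2.9,interpolation=cv2.INTER_CUBIC))
```

```text
t 25.2 pos [ 0.544  -0.2277  0.2475] bay [   2.3 -151.4  247.5] F [-1.1  -5.77  4.01] tq [-0.74 -0.01  0.03] w 0.0
```

View pics/s16c.png

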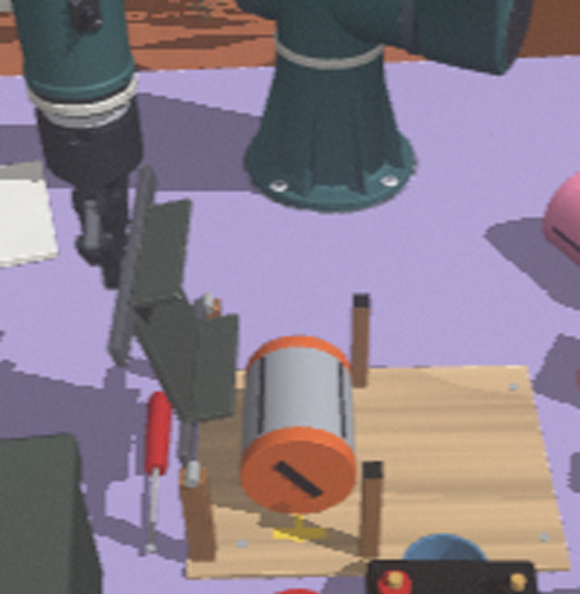

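>>> {"name": "servo_tool", "arguments": {"motion": [{"xyz": [-0.02,0.12,0],"dr": [0,0,0]},{"xyz": [-0.03,0.13,0],"dr": [0,0,0]},{"xyz": [-0.03,0.13,0],"dr": [0,0,0]},{"xyz": [-0.03,0.13,0],"dr": [0,0,0]},{"xyz": [-0.03,0.13,0],"dr": [0,0,0]},{"xyz": [-0.03,0.13,0],"dr": [0,0,0]},{"xyz": [-0.03,0.13,0],"dr": [0,0,0]},{"xyz": [0,0.05,0],"dr": [0,0,0]}]}}

```text
t: 26.1
position: [0.5462, -0.1887, 0.2546]
eef_rot: [0.708, 0.021, 0.706, -0.023]
force: [1.0, -6.3, 1.9]
width: 0.0001
```

Run:
```python
from h import *
st()
s=take('wrist','w17.png')
s=take('scene','s17.png')
cv2.imwrite('pics/s17c.png',cv2.resize(s['img'][70:275,200:400,::-1],None,fx=2.9,fy=2.9,interpolation=cv2.INTER_CUBIC))
```

```text
t 26.1 pos [ 0.5462 -0.1887  0.2546] bay [   2.1 -112.3  254.6] F [ 1.04 -6.32  1.91] tq [-0.73 -0.18  0.05] w 0.0001
```

View pics/s17c.png

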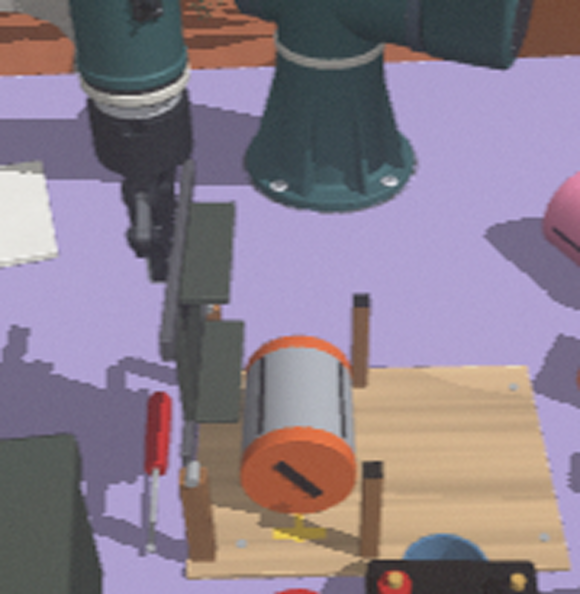

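View pics/w17.png

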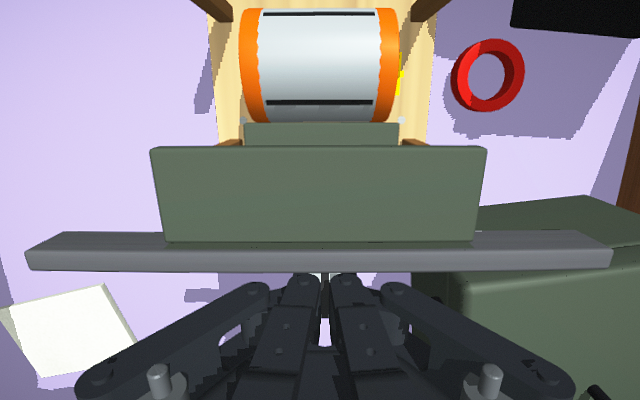

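>>> {"name": "servo_tool", "arguments": {"motion": [{"xyz": [-0.05,0.12,0],"dr": [0,0,0]},{"xyz": [-0.05,0.12,0],"dr": [0,0,0]},{"xyz": [-0.04,0.12,0],"dr": [0,0,0]},{"xyz": [-0.03,0.12,0],"dr": [0,0,0]},{"xyz": [-0.03,0.12,0],"dr": [0,0,0]},{"xyz": [-0.02,0.12,0],"dr": [0,0,0]},{"xyz": [0,0.12,0],"dr": [0,0,0]},{"xyz": [0,0.1,0],"dr": [0,0,0]}]}}

```text
t: 27.0
position: [0.5465, -0.1505, 0.2617]
eef_rot: [0.706, 0.021, 0.707, -0.022]
force: [-0.2, -5.3, -2.8]
width: -0.0005
```

Run:
```python
from h import *
st()
s=take('wrist','w18.png')
s=take('scene','s18.png')
cv2.imwrite('pics/s18c.png',cv2.resize(s['img'][70:275,200:400,::-1],None,fx=2.9,fy=2.9,interpolation=cv2.INTER_CUBIC))
```

```text
t 27.0 pos [ 0.5465 -0.1505  0.2617] bay [ 1.000e-01 -7.420e+01  2.617e+02] F [-0.17 -5.27 -2.85] tq [-0.91  0.05  0.04] w -0.0005
```

View pics/s18c.png

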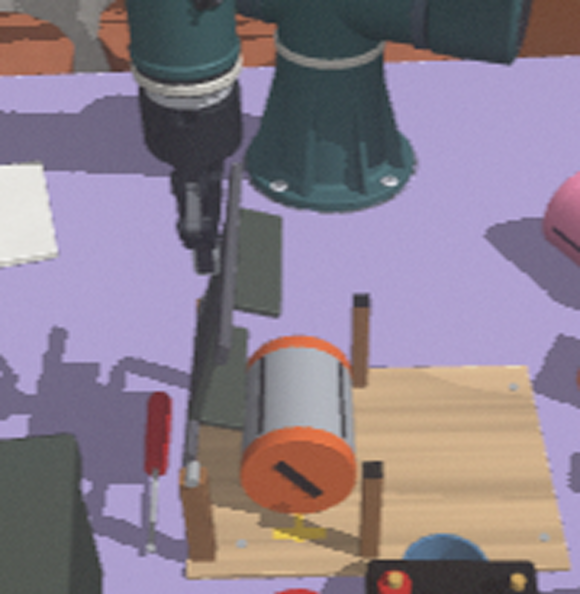

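View pics/w18.png

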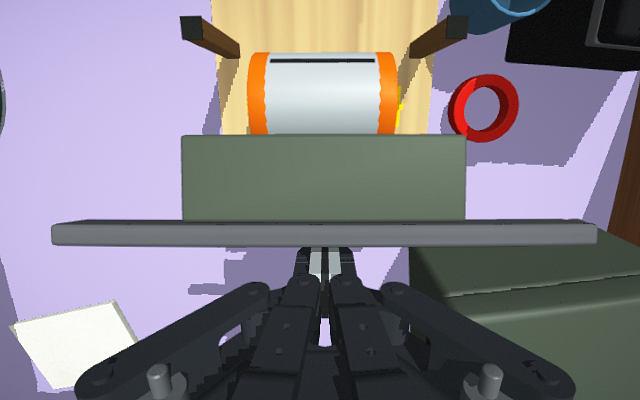

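>>> {"name": "servo_tool", "arguments": {"motion": [{"xyz": [0.01,0.11,0],"dr": [0,0,0]},{"xyz": [0.02,0.11,0],"dr": [0,0,0]},{"xyz": [0.02,0.11,0],"dr": [0,0,0]},{"xyz": [0.03,0.11,0],"dr": [0,0,0]},{"xyz": [0.03,0.11,0],"dr": [0,0,0]},{"xyz": [0.04,0.11,0],"dr": [0,0,0]},{"xyz": [0.04,0.11,0],"dr": [0,0,0]},{"xyz": [0.05,0.1,0],"dr": [0,0,0]}]}}

```text
t: 27.9
position: [0.5492, -0.1146, 0.2526]
eef_rot: [0.707, 0.022, 0.707, -0.022]
force: [-2.6, -4.2, -1.2]
width: 0.0002
```

Run:
```python
from h import *
st()
s=take('wrist','w19.png')
s=take('scene','s19.png')
cv2.imwrite('pics/s19c.png',cv2.resize(s['img'][70:275,200:400,::-1],None,fx=2.9,fy=2.9,interpolation=cv2.INTER_CUBIC))
```

```text
t 27.9 pos [ 0.5492 -0.1146  0.2526] bay [  0.5 -38.1 252.6] F [-2.64 -4.2  -1.19] tq [-0.68  0.18  0.01] w 0.0002
```

View pics/s19c.png

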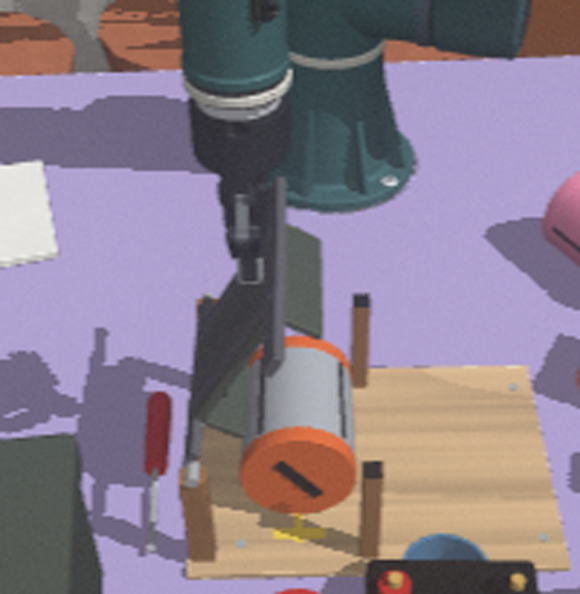

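>>> {"name": "servo_tool", "arguments": {"motion": [{"xyz": [0.05,0.1,0],"dr": [0,0,0]},{"xyz": [0.05,0.1,0],"dr": [0,0,0]},{"xyz": [0.06,0.1,0],"dr": [0,0,0]},{"xyz": [0.06,0.09,0],"dr": [0,0,0]},{"xyz": [0.07,0.09,0],"dr": [0,0,0]},{"xyz": [0.07,0.09,0],"dr": [0,0,0]},{"xyz": [0.07,0.08,0],"dr": [0,0,0]},{"xyz": [0.08,0.08,0],"dr": [0,0,0]}]}}

```text
t: 28.8
position: [0.5516, -0.0852, 0.2324]
eef_rot: [0.707, 0.022, 0.706, -0.021]
force: [-0.5, -0.7, 4.3]
width: -0.0001
```

Run:
```python
from h import *
st()
s=take('wrist','w20.png')
s=take('scene','s20.png')
cv2.imwrite('pics/s20c.png',cv2.resize(s['img'][70:275,200:400,::-1],None,fx=2.9,fy=2.9,interpolation=cv2.INTER_CUBIC))
```

```text
t 28.8 pos [ 0.5516 -0.0852  0.2324] bay [  1.2  -8.7 232.4] F [-0.48 -0.67  4.25] tq [-0.09  0.13 -0.02] w -0.0001
```

View pics/s20c.png

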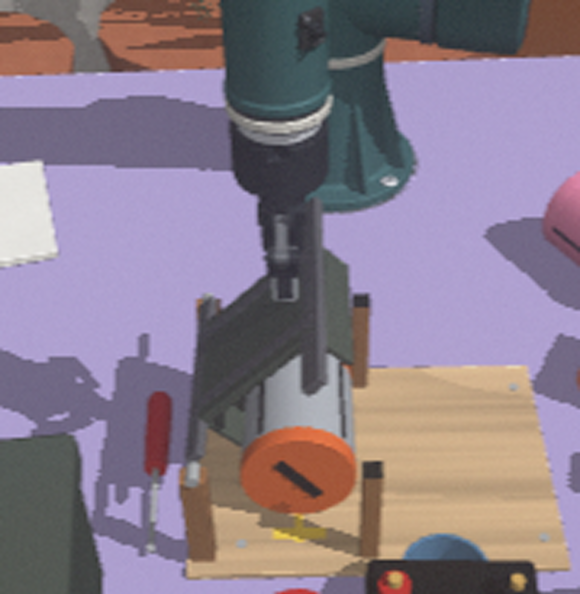

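View pics/w20.png

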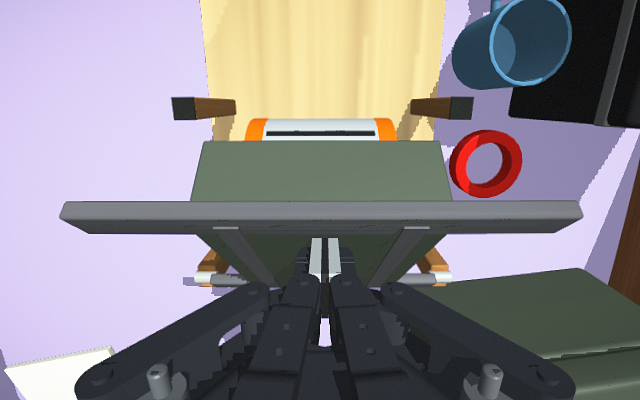

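>>> {"name": "servo_tool", "arguments": {"motion": [{"xyz": [0.08,0.08,0],"dr": [0,0,0]},{"xyz": [0.08,0.08,0],"dr": [0,0,0]},{"xyz": [0.08,0.08,0],"dr": [0,0,0]},{"xyz": [0.09,0.08,0],"dr": [0,0,0]},{"xyz": [0.09,0.07,0],"dr": [0,0,0]},{"xyz": [0.09,0.07,0],"dr": [0,0,0]},{"xyz": [0.09,0.07,0],"dr": [0,0,0]},{"xyz": [0.09,0.07,0],"dr": [0,0,0]}]}}

```text
t: 29.7
position: [0.5528, -0.0616, 0.2044]
eef_rot: [0.707, 0.022, 0.707, -0.022]
force: [1.2, -0.7, 1.4]
width: -0.0
```

Run:
```python
from h import *
st()
s=take('wrist','w21.png')
s=take('scene','s21.png')
cv2.imwrite('pics/s21c.png',cv2.resize(s['img'][70:275,200:400,::-1],None,fx=2.9,fy=2.9,interpolation=cv2.INTER_CUBIC))
```

```text
t 29.7 pos [ 0.5528 -0.0616  0.2044] bay [  0.9  14.9 204.4] F [ 1.24 -0.66  1.41] tq [-0.17 -0.15 -0.  ] w -0.0
```

View pics/s21c.png

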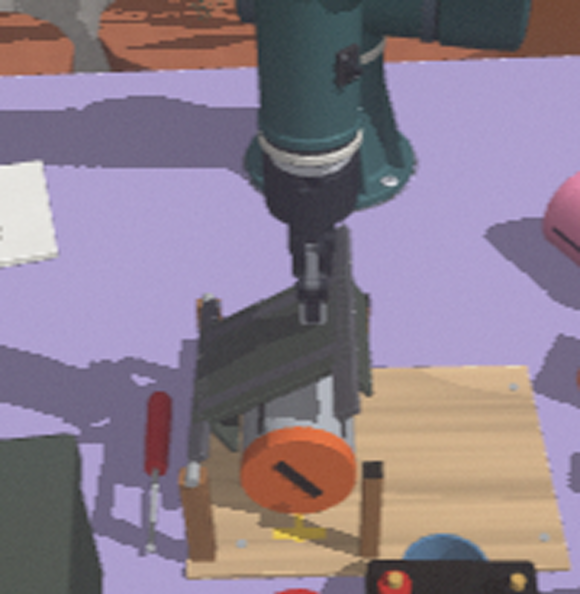

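View pics/w21.png

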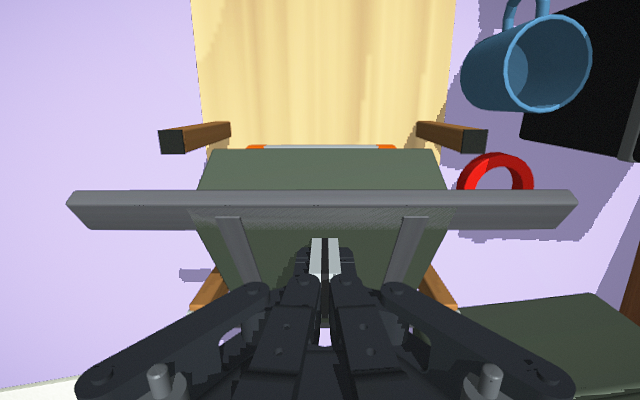

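>>> {"name": "servo_tool", "arguments": {"motion": [{"xyz": [0.1,0.06,0],"dr": [0,0,0]},{"xyz": [0.1,0.06,0],"dr": [0,0,0]},{"xyz": [0.1,0.06,0],"dr": [0,0,0]},{"xyz": [0.1,0.05,0],"dr": [0,0,0]},{"xyz": [0.1,0.05,0],"dr": [0,0,0]},{"xyz": [0.1,0.05,0],"dr": [0,0,0]},{"xyz": [0.1,0.04,0],"dr": [0,0,0]},{"xyz": [0.1,0.04,0],"dr": [0,0,0]}]}}

```text
t: 30.6
position: [0.5535, -0.0454, 0.1723]
eef_rot: [0.707, 0.022, 0.707, -0.022]
force: [-1.1, -0.7, 1.1]
width: -0.0
```

Run:
```python
from h import *
st()
s=take('wrist','w22.png')
s=take('scene','s22.png')
cv2.imwrite('pics/s22c.png',cv2.resize(s['img'][70:275,200:400,::-1],None,fx=2.9,fy=2.9,interpolation=cv2.INTER_CUBIC))
```

```text
t 30.6 pos [ 0.5535 -0.0454  0.1723] bay [  0.6  31.2 172.3] F [-1.07 -0.67  1.14] tq [-0.16  0.21 -0.01] w -0.0
```

View pics/s22c.png

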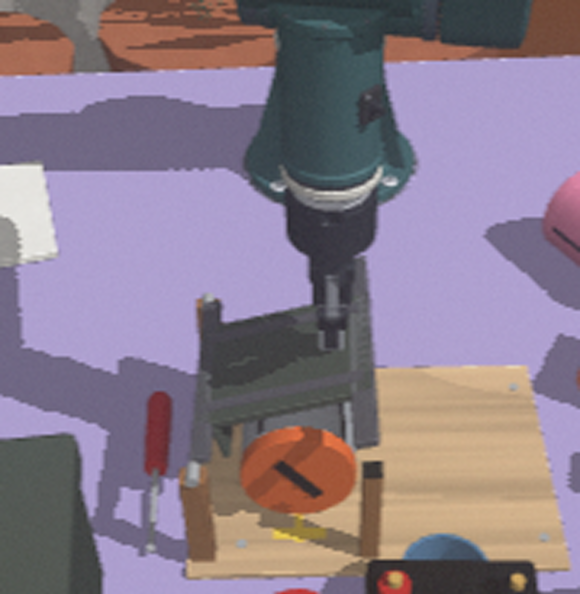

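>>> {"name": "servo_tool", "arguments": {"motion": [{"xyz": [0.08,0.03,0],"dr": [0,0,0]},{"xyz": [0.08,0.03,0],"dr": [0,0,0]},{"xyz": [0.07,0.02,0],"dr": [0,0,0]},{"xyz": [0.07,0.02,0],"dr": [0,0,0]},{"xyz": [0.07,0.02,0],"dr": [0,0,0]},{"xyz": [0.06,0.02,0],"dr": [0,0,0]},{"xyz": [0.06,0.01,0],"dr": [0,0,0]},{"xyz": [0.05,0,0],"dr": [0,0,0]}]}}

```text
t: 31.5
position: [0.5542, -0.0391, 0.151]
eef_rot: [0.707, 0.022, 0.707, -0.021]
force: [0.2, 0.0, 1.3]
width: 0.0002
```

>>> {"name": "servo_tool", "arguments": {"motion": [{"xyz": [0.05,0.01,0],"dr": [0,0,0]},{"xyz": [0.04,0.01,0],"dr": [0,0,0]},{"xyz": [0.04,0,0],"dr": [0,0,0]},{"xyz": [0.03,0,0],"dr": [0,0,0]},{"xyz": [0.03,0,0],"dr": [0,0,0]},{"xyz": [0.03,0,0],"dr": [0,0,0]},{"xyz": [0.02,0,0],"dr": [0,0,0]},{"xyz": [0,0,0],"dr": [0,0,0]}]}}

```text
t: 32.3
position: [0.5538, -0.0387, 0.1413]
eef_rot: [0.707, 0.022, 0.707, -0.022]
force: [0.6, 0.5, 0.2]
width: 0.0003
```

Run:
```python
from h import *
st()
s=take('wrist','w23.png')
s=take('scene','s23.png')
cv2.imwrite('pics/s23c.png',cv2.resize(s['img'][120:275,220:400,::-1],None,fx=3.8,fy=3.8,interpolation=cv2.INTER_CUBIC))
```

```text
t 32.3 pos [ 0.5538 -0.0387  0.1413] bay [  0.5  37.9 141.3] F [0.58 0.5  0.18] tq [-0.01  0.02 -0.03] w 0.0003
```

View pics/s23c.png

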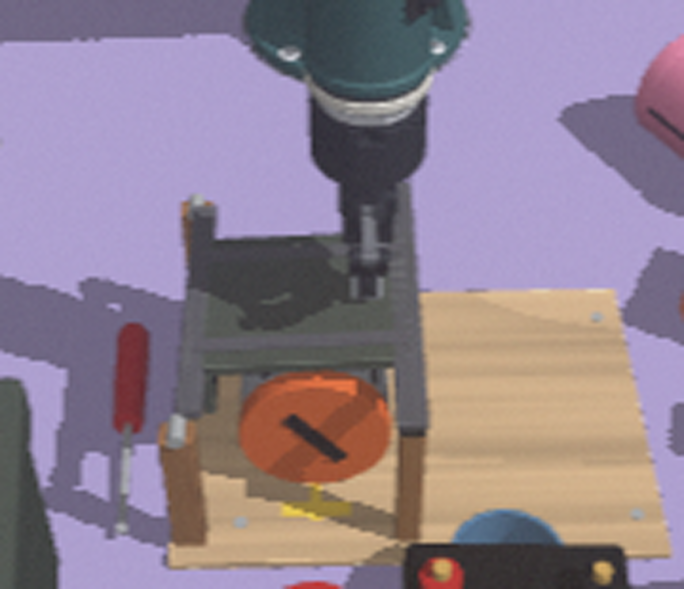

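View pics/w23.png

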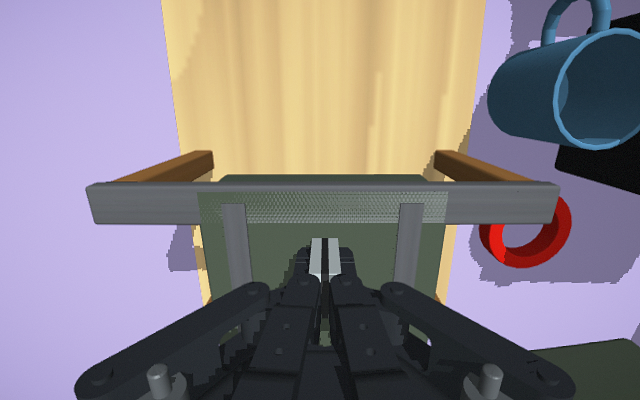

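>>> {"name": "servo_tool", "arguments": {"motion": [{"xyz": [0.03,0,0],"dr": [0,0,0]},{"xyz": [0.03,0,0],"dr": [0,0,0]},{"xyz": [0.025,0,0],"dr": [0,0,0]},{"xyz": [0.02,0,0],"dr": [0,0,0]},{"xyz": [0.015,0,0],"dr": [0,0,0]},{"xyz": [0,0,0],"dr": [0,0,0]},{"xyz": [0,0,0],"dr": [0,0,0]},{"xyz": [0,0,0],"dr": [0,0,0]}]}}

```text
t: 33.2
position: [0.5541, -0.0388, 0.1367]
eef_rot: [0.707, 0.022, 0.707, -0.022]
force: [0.4, 0.3, -0.4]
width: -0.0
```

>>> {"name": "servo_tool", "arguments": {"motion": [{"xyz": [0.02,0,0],"dr": [0,0,0]},{"xyz": [0.01,0,0],"dr": [0,0,0]},{"xyz": [0,0,0],"dr": [0,0,0]},{"xyz": [0,0,0],"dr": [0,0,0]},{"xyz": [0,0,0],"dr": [0,0,0]},{"xyz": [0,0,0],"dr": [0,0,0]},{"xyz": [0,0,0],"dr": [0,0,0]},{"xyz": [0,0,0],"dr": [0,0,0]}]}}

```text
t: 34.0
position: [0.5542, -0.0387, 0.1361]
eef_rot: [0.707, 0.022, 0.707, -0.022]
force: [-0.9, -0.3, 5.9]
width: 0.0004
```

>>> {"name": "servo_tool", "arguments": {"motion": [{"xyz": [0.02,0,0],"dr": [0,0,0]},{"xyz": [0,0,0],"dr": [0,0,0]},{"xyz": [0,0,0],"dr": [0,0,0]},{"xyz": [0,0,0],"dr": [0,0,0]},{"xyz": [0,0,0],"dr": [0,0,0]},{"xyz": [0,0,0],"dr": [0,0,0]},{"xyz": [0,0,0],"dr": [0,0,0]},{"xyz": [0,0,0],"dr": [0,0,0]}]}}

```text
t: 34.8
position: [0.5543, -0.0387, 0.136]
eef_rot: [0.707, 0.022, 0.706, -0.022]
force: [-4.2, 0.2, 11.7]
width: 0.0001
```

>>> {"name": "servo_tool", "arguments": {"motion": [{"xyz": [-0.05,0,0],"dr": [0,0,0]},{"xyz": [-0.15,0,0],"dr": [0,0,0]},{"xyz": [-0.5,0,0],"dr": [0,0,0]},{"xyz": [-0.9,0,0],"dr": [0,0,0]},{"xyz": [-1,0.3,0],"dr": [0,0,0]},{"xyz": [-1,0.6,0],"dr": [0,0,0]},{"xyz": [-1,0.6,0],"dr": [0,0,0]},{"xyz": [-0.5,0.3,0],"dr": [0,0,0]}]}}

```text
t: 35.6
position: [0.5598, 0.0347, 0.343]
eef_rot: [0.709, 0.022, 0.705, -0.021]
force: [-0.1, -0.0, -1.0]
width: -0.0001
```

>>> {"name": "servo_tool", "arguments": {"motion": [{"xyz": [0,0.8,0],"dr": [0,0,0]},{"xyz": [0,1,0],"dr": [0,0,0]},{"xyz": [0,1,0],"dr": [0,0,0]},{"xyz": [0,1,0],"dr": [0,0,0]},{"xyz": [0,0.8,0],"dr": [0,0,0]},{"xyz": [0,0.4,0],"dr": [0,0,0]},{"xyz": [0,0,0],"dr": [0,0,0]},{"xyz": [0,0,0],"dr": [0,0,0]}]}}

```text
t: 36.4
position: [0.5706, 0.2322, 0.3386]
eef_rot: [0.707, 0.021, 0.707, -0.022]
force: [0.3, -0.6, -0.5]
width: -0.0003
```

Run:
```python
from h import *
st()
s=take('top','t24.png')
s=take('scene','s24.png')
cv2.imwrite('pics/s24c.png',cv2.resize(s['img'][120:275,220:400,::-1],None,fx=3.8,fy=3.8,interpolation=cv2.INTER_CUBIC))
```

```text
t 36.4 pos [0.5706 0.2322 0.3386] bay [  0.7 309.3 338.6] F [ 0.32 -0.56 -0.48] tq [-0.01 -0.04 -0.03] w -0.0003
```

View pics/s24c.png

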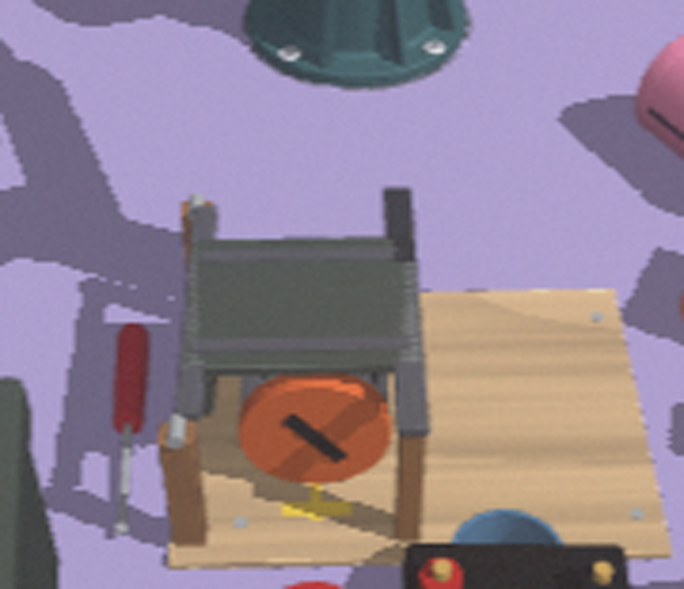

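View pics/t24.png

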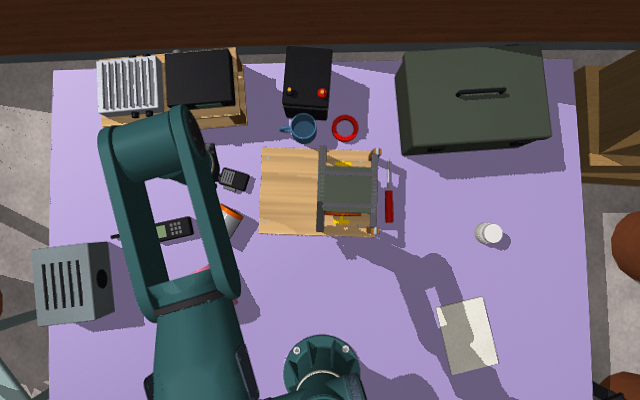

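The cover lies level on the rest posts. The tube's end slot is at about (302.6, 235.3) in the scene image, the same place as before closing (302.8, 235.2). The bystanders look unmoved.

```bash
python3 -c "
from h import *
st(); print(manip.job_done())"
```

```text
t 36.5 pos [0.5707 0.2315 0.3387] bay [  0.9 308.6 338.7] F [-0.36  0.94  0.12] tq [-0.04 -0.   -0.04] w 0.0001
the job is handed in; nothing more can be done
None
```

The tube is stowed on the yellow line with the cover fully down over it. I handed the job in at 36.5 s of the 72 s allowed.

**Rolling:** I rolled the tube with three strokes and one 2 mm nudge, pressing only on its top. The highest press I read was 21 N, taken at the ends of the move calls. I then lifted clear before touching the cover.

**Tube position:** My last checks before closing put the tube square to the deck and within about 1 mm of the line. The views disagreed with each other by 1 to 2 mm, which is within the camera calibration. After the cover closed, the tube's end slot showed in the same place in the scene image.

**Cover:** I pushed it over from behind with 4 to 6 N and eased it down in small steps. It stopped at the rest posts: the tool was 136 mm above the table, as expected for a closed cover. I then pressed it with 12 N and let go.

**Other things on the table:** In the last top and scene pictures the bystanders appear unmoved by eye. The arm hid part of the table in the top view, and I did not measure them individually. No check failed.

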